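# Get the magnet block out from between the racks

## Robot

A 6-joint arm with a two-finger parallel gripper is mounted at the origin on a cart in front of the work surface, level with it; the furniture and walls round the work are solid. World frame = base frame: x ahead of the robot, y to its left, z up, the work surface at z = 0. Lengths are in m, angles in rad, forces in N, time in s.
With the tool pointing down it reaches from about 0.425 to 0.95 m from the base axis. Payload 3.5 kg.
Tool frame: the origin (TCP) lies at the very end of the fingers, on their centre line; the grasp point (between the pads) lies 19 mm behind it; z points along the fingers, y is the line along which they close (so a half turn about z gives the same grasp; the last joint's range is limited). The gripper opens to 85 mm and grips with 20 to 120 N. Pads are 22 mm wide; open, the fingers measure 114 mm over their backs; the gripper's body (76 mm by 85 mm) begins 54 mm behind the grasp point. The pads swing forward as they close: fully open they stand 13 mm farther back than shut.
Start: joints at [-1.429, 0.286, 1.577, -0, 1.279, -0.15], TCP at [0.194, -0.646, 0.231] pointing down, gripper open.
Joint ranges: [-2.77, 2.77], [-0.9, 2.22], [0.21, 2.48], [-1.53, 4.67], [0.24, 2.81], [-2.84, 2.84]. Speed limits (rad/s): [2.79, 2.79, 3.14, 3.14, 3.14, 3.14].

## Interface

Orientations are given as a unit quaternion [x, y, z, w].
In Python, from plant import ctrl gives the robot as it stands.
- The arm moves only by the tool carry_out, never from a script. Its argument "deltas" is one flat list of numbers, 6 for each row, row after row: the shift along the tool's x, y, z in m, then the turn, a rotation vector about the tool's x, y, z in rad. A call has 1 to 5 rows; each row is the pose to reach, as a shift and turn from the pose commanded when the call began, along the tool's axes at that moment; what a row does not reach only later rows make up. A row lasts 1/8 s, in which the tool goes at most 62.5 mm and 10.7 degrees, less where a joint would pass 70% of its speed; a pose out of reach is approached as far as the arm can. A call with a gripper value outside its range is refused whole. "grip" is the opening in per cent of the stroke, from 0 (shut) to 100 (fully open), set as the call begins (left out, the last holds). The fingers move at their own pace and stop on an object; "grip_force" is the grip in N (left out, the last holds). Time passes only in rows, so rows that repeat a pose let the fingers close. It gives the time, the measured TCP pose, the force, the opening and the grip force at its end, in the units of the state.
- ctrl.get_state(): the state, without advancing time (a new reading comes with each control period).
- ctrl.read_camera(name): name is "side" or "top" or "wrist"; returns (picture, depth): 420x560x3 uint8, red, green, blue; 420x560 float32, m along the optical axis (not along the pixel's ray), 0 where there is no reading.
- ctrl.camera_model(name): a dict with "intrinsics" (3x3 intrinsics, pixels), "extrinsics" (4x4, takes a point from world to camera coordinates); the wrist camera has in their place "hand_eye" (4x4, takes a point from camera to tool coordinates, whose origin is the TCP and whose axes are the flange's). Camera axes: x right, y down, z forward; pixel columns grow to the right and rows downward; lengths in m; the calibration is good to about 2 mm. A picture is of the moment at which its call begins: read the wrist's pose just before it. camera_model takes no time and is no camera call.
- ctrl.sign_off(): hands the job in; it is judged then, once.
Trained networks look in the newest picture that a camera, given by its name, has taken for a name from the list of things; names that differ only in an ending like _2 or _b are one class to them, and where a whole thing is asked for, a point or a joint stands for the part that bears it (a point fixed in the world has none). Each returns a list of dicts, best first, with "score" (0 to 1); they miss things now and then, are a little off and sometimes report something else, mostly with a low value. They report only what shows in the picture. A call takes as long as a camera call. They do not tell look-alikes from the thing itself.
- ctrl.find_in(camera, query): "uv" ([column, row] in pixels, amid what is visible of it).
The state is a dict: "time": time; "qpos": joint angles; "dq": joint speeds; "joint_efforts": joint torques, N m; "eef_pos": TCP position; "tcp_rot": TCP orientation; "contact_force": force on the tool from outside, world axes, zero at the start; "wrist_torque": the same for the moment, N m; "opening": opening from 0.0 (shut) to 1.0 (fully open); "finger_force": force on a finger pad.
Only numpy, scipy, OpenCV 4.12 (cv2) and the standard library are available. Lean on these libraries where they do the work, as an engineer would, in place of code of your own. Each camera call takes 0.05 s, during which the arm holds its last target. There are 200 camera calls.

## Task

For the bead clean-up, fetch the low magnet block that is wedged between the two tall tube racks in the storage stand: first lift both racks out and set them aside, standing upright, on the dark bench mat. Then stand the magnet block flat in the white spill tray, in the free space in front of the blue tube rack and lined up parallel with it. Finally put each tall rack back upright into the same slot of the stand it came from; keep the racks from falling over and leave the tweezers and the bottles where they are.

Things in the scene. Friction and masses are not known exactly. Their poses are not given: they have to be found in the camera images.
- yellow_rack_center (a point): Centre (half-way up, 42.5 mm above its lower edge) of the larger tall rack: a slab full of holes, yellow, standing on its long edge; 28 mm thick to grip (local x; 30 mm over all), 132 mm long (local y), 85 mm high (z), 75 g. At the start it stands in one of the two outer slots of the stand.
- clear_rack_center (a point): Centre (half-way up, 39 mm above its lower edge) of the smaller tall rack: a slab full of holes, pale off-white, standing on its long edge; 22 mm thick (local x), 118 mm long (local y), 78 mm high (z), 60 g. At the start it stands in the other outer slot of the stand.
- magnet_rack_center (a point): Centre (half-way up, 19 mm above its underside) of the magnet block: low white block with a row of dark round holes in its top; 34 mm wide (local x), 110 mm long (local y), 38 mm high, about 180 g. Starts in the stand's middle slot, 7 to 12 mm from the tall rack on either side: no room for fingers until both racks are out. (A similar block far back on the bench is not meant.)
- stand: Fixed grey stand, 142 x 156 mm; origin at the centre of its underside, z up. Three slots side by side along x, each running along y: centres at x = -42, 0, +42 mm; outer ones 40 mm wide, middle 38; 146 mm long; floor 6 mm above the bench. Dividers (3 mm thick) rise 21 mm above the floor, with the middle 74 mm of their length cut away for fingers; end lips 11 mm high. May be left, middle or right.
- mat: Fixed flat dark grey bench mat, 230 mm (x) by 175 mm (y), 3 mm thick; origin at the centre of its underside. The side area on which the tall racks wait; the tweezers lie on its far edge, and both racks fit side by side on the rest, long sides parallel to its y axis, for example centred at x = -60 and +33 mm.
- tray: Fixed low white spill tray, 204 (x) by 166 mm (y); origin at the centre of its underside; floor 3 mm above the bench, rim 12 mm high, 4 mm thick. A blue tube rack (62 x 130 x 42 mm, fixed, long side along y) stands in its far half, centred at x = +52 mm, y = 0. The free half in front of it (towards the robot) is 119 mm deep, centred at x = -40 mm, y = 0.
- tweezers: Bystander: slim steel tweezers, 128 mm long, 13 mm wide, 10 mm high, lying loose on the mat along its far edge (at mat x = +98 mm, parallel to its y axis).
- buffer_bottle: Bystander: white bottle with a blue cap, 62 mm wide, 125 mm high, standing loose behind the work; origin at its underside.
- dye_bottle: Bystander: small brown bottle with a black cap, 48 mm wide, 90 mm high, loose, behind the work; origin at its underside.
There are look-alikes about, which are no part of the job. There is more than one size of the part that bears clear_rack_center; the job needs the largest.

How it is judged:
By the outcome, as a careful person would: the job done as asked, in the order asked, and still so for the second after the job is handed in, with the robot touching nothing.
It also fails if it takes over 122 s, if anything falls off the work surface, if the arm or the gripper's body presses on something with over 40 N, if the wrist force passes 120 N, or if a joint passes its speed limit or range.

## Working session

There is one attempt and no reset: what is moved stays moved. The work goes in short steps, Python scripts to look and compute and a tool call to move; the robot and the scene stay as the last step left them, time stands still between calls to the robot, and variables do not carry over. Pictures are saved under pics/ and viewed, at most 14 in all, crops included, and the job is handed in when it is done.

Besides the shell and the picture viewer there is one more tool, called as name(argument=value, ...), one argument or row to a line, values as JSON. carry_out: Moves the arm, as the interface text tells. Its arguments: {"type":"object","properties":{"deltas":{"type":"array"},"grip":{"type":"number"},"grip_force":{"type":"number"}},"required":["deltas"]}

```bash
ls; mkdir -p pics; cat > h.py <<'E'
import numpy as np, cv2
from plant import ctrl
from scipy.spatial.transform import Rotation as R
def cam(n):
    s=ctrl.get_state(); im,d=ctrl.read_camera(n); m=ctrl.camera_model(n); K=np.array(m["intrinsics"])
    if n=="wrist":
        T=np.eye(4);T[:3,:3]=R.from_quat(s["tcp_rot"]).as_matrix();T[:3,3]=s["eef_pos"]
        C=T@np.array(m["hand_eye"])
    else: C=np.linalg.inv(np.array(m["extrinsics"]))
    v,u=np.mgrid[0:d.shape[0],0:d.shape[1]]
    P=np.stack([(u-K[0,2])/K[0,0]*d,(v-K[1,2])/K[1,1]*d,d],-1)@C[:3,:3].T+C[:3,3]
    P[d==0]=np.nan
    return im,d,P,K,C
def save(n,im): cv2.imwrite("pics/"+n+".png",im[...,::-1])
def st():
    s=ctrl.get_state(); print({k:np.round(s[k],4).tolist() for k in ("time","eef_pos","tcp_rot","qpos","contact_force","opening","finger_force")})
E
python3 - <<'E'
from h import *
st()
for n in("top","side"):
    im,d,P,K,C=cam(n); save(n,im); np.savez("/tmp/"+n,im=im,P=P,K=K,C=C)
    print(n,C.round(3).tolist(),K.round(1).tolist())
    for q in("yellow_rack_center","clear_rack_center","magnet_rack_center","stand","mat","tray","tweezers","buffer_bottle","dye_bottle"):
        r=ctrl.find_in(n,q)
        print(q,[(np.round(x["uv"]).tolist(),round(x["score"],2),P[int(x["uv"][1]),int(x["uv"][0])].round(3).tolist()) for x in r])
E
```

```text
pics
{'time': 0.0, 'eef_pos': [0.1941, -0.6458, 0.23], 'tcp_rot': [0.9894, 0.1454, 0.0, -0.0012], 'qpos': [-1.429, 0.2872, 1.5782, 0.0, 1.2786, -0.15], 'contact_force': [0.0411, 0.3192, 0.43], 'opening': 0.9991, 'finger_force': 0.0}
top [[-0.02, -0.994, 0.104, 0.419], [-1.0, 0.02, -0.001, 0.072], [-0.001, -0.104, -0.995, 1.345], [0.0, 0.0, 0.0, 1.0]] [[451.9, 0.0, 274.6], [0.0, 451.9, 206.4], [0.0, 0.0, 1.0]]
yellow_rack_center [([212.0, 221.0], 0.71, [0.519, 0.253, 0.041]), ([212.0, 233.0], 0.59, [0.482, 0.249, 0.092])]
clear_rack_center [([204.0, 210.0], 0.95, [0.544, 0.269, 0.084]), ([148.0, 220.0], 0.89, [0.521, 0.435, 0.062]), ([200.0, 281.0], 0.57, [0.346, 0.289, 0.055])]
magnet_rack_center [([209.0, 222.0], 0.87, [0.516, 0.261, 0.047]), ([251.0, 140.0], 0.49, [0.744, 0.135, 0.078])]
stand [([211.0, 216.0], 0.96, [0.531, 0.256, 0.043])]
mat [([296.0, 225.0], 0.75, [0.505, 0.011, 0.001])]
tray [([397.0, 199.0], 0.74, [0.577, -0.295, 0.004])]
tweezers []
buffer_bottle [([352.0, 129.0], 0.64, [0.758, -0.148, 0.121])]
dye_bottle [([249.0, 139.0], 0.61, [0.747, 0.141, 0.075])]
side 
[... 202 characters left out ...]
[257.0, 251.0], 0.63, [0.458, 0.277, 0.071])]
clear_rack_center [([225.0, 244.0], 0.84, [0.54, 0.294, 0.069]), ([296.0, 283.0], 0.72, [0.338, 0.296, 0.036]), ([236.0, 257.0], 0.67, [0.506, 0.293, 0.046]), ([188.0, 291.0], 0.63, [0.528, 0.443, 0.033])]
magnet_rack_center [([235.0, 260.0], 0.84, [0.501, 0.304, 0.043]), ([224.0, 245.0], 0.55, [0.54, 0.294, 0.069])]
stand [([240.0, 274.0], 0.73, [0.485, 0.308, 0.01])]
mat [([300.0, 219.0], 0.77, [0.504, 0.004, 0.005])]
tray [([327.0, 170.0], 0.86, [0.592, -0.322, 0.003])]
tweezers [([270.0, 210.0], 0.49, [0.602, 0.01, 0.01])]
buffer_bottle [([253.0, 162.0], 0.97, [0.757, -0.131, 0.067])]
dye_bottle [([197.0, 203.0], 0.96, [0.753, 0.151, 0.052])]
```

View pics/top.png

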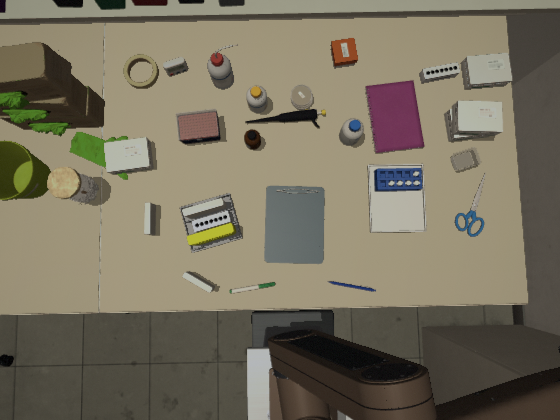

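View pics/side.png

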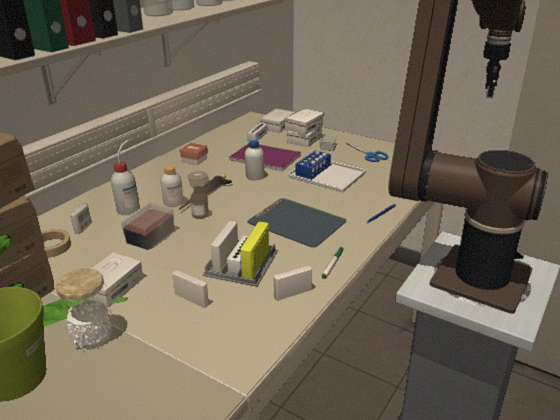

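The top view shows these candidates:
- **Clear rack:** the one in the stand at (204,208). Look-alikes stand at (149,219) and (199,281).
- **Magnet block:** the one in the stand at (211,221). The look-alike is at (440,71).
- **Yellow rack:** (211,235), the only one.
- **Mat, tray, bottles:** mat (295,225), tray (397,199), bottles (352,130) and (253,139).

I choose the three pieces in the stand. Next I check them in a close crop and fit their poses.

```bash
python3 - <<'E'
from h import *
t=np.load("/tmp/top.npz");im=t["im"];P=t["P"]
s=np.load("/tmp/side.npz")
a=cv2.resize(im[180:260,160:340],None,fx=4,fy=4,interpolation=2)
b=cv2.resize(s["im"][190:300,180:360],None,fx=4,fy=4,interpolation=2)[:280]
save("crop",np.vstack([a,b]))
def rect(Q,n):
    r=cv2.minAreaRect((Q[:,:2]*1000).astype(np.float32)); print(n,len(Q),np.round(r[0],1),np.round(r[1],1),round(r[2],2),"z",np.percentile(Q[:,2],[5,50,95]).round(4))
for nm,D in(("top",t),("side",s)):
    I=D["im"].astype(int);Q=D["P"]
    hsv=cv2.cvtColor(D["im"],cv2.COLOR_RGB2HSV).astype(int);H,S,V=hsv[...,0],hsv[...,1],hsv[...,2]
    x,y,z=Q[...,0],Q[...,1],Q[...,2]
    box=lambda x0,x1,y0,y1:(x>x0)&(x<x1)&(y>y0)&(y<y1)
    bs=box(.43,.63,.16,.36)
    yel=bs&(H>22)&(H<35)&(S>150)
    rect(Q[yel&(z>.08)],nm+" yellow top"); 
    rect(Q[bs&(z>.075)&(S<100)],nm+" clear top")
    rect(Q[bs&(z>.034)&(z<.05)&(S<60)&(V>120)],nm+" magnet")
    rect(Q[bs&(z>.007)&(z<.1)],nm+" all stand")
    rect(Q[box(.38,.64,-.1,.12)&(S<90)&(V<125)&(z<.008)],nm+" mat")
    rect(Q[box(.38,.7,-.1,.12)&(z>.0075)&(z<.03)],nm+" tweezers")
    rect(Q[box(.45,.75,-.45,-.17)&(z>.03)&(z<.06)],nm+" blue")
    rect(Q[box(.45,.75,-.45,-.17)&(S<45)&(V>150)&(z<.02)],nm+" tray")
    print("table z",np.nanmedian(z[box(.55,.6,-.16,-.12)]))
E
```

```text
top yellow top 500 [477.1 251.3] [ 30.1 129.9] 15.39 z [0.0845 0.0904 0.0944]
top clear top 344 [553.2 273.8] [ 23.6 117.4] 14.57 z [0.0786 0.0835 0.0874]
top magnet 347 [516.7 256.9] [ 33.7 109.1] 15.14 z [0.0396 0.0437 0.0478]
top all stand 2032 [519.6 256.6] [178.9 173.7] 10.27 z [0.008  0.0467 0.0925]
top mat 4356 [505.1  13.2] [176.3 230.2] 87.03 z [-0.0022  0.0023  0.0065]
top tweezers 193 [542.7  12.9] [298.1 202.9] 5.31 z [0.0076 0.0085 0.012 ]
top blue 745 [ 649.3 -252.4] [229.8 110.6] 63.4 z [0.038  0.0436 0.0489]
top tray 2468 [ 579.  -295.6] [173.7 203. ] 88.85 z [-0.0024  0.0021  0.0099]
table z -0.0010136358911938537
side yellow top 443 [478.2 251.8] [ 29.6 135.5] 14.72 z [0.0817 0.0912 0.094 ]
side clear top 314 [530.9 265.2] [ 78.6 124.9] 16.76 z [0.0765 0.0841 0.0871]
side magnet 254 [542.8 269.1] [ 67.6 117.5] 25.85 z [0.0364 0.0441 0.0476]
side all stand 2923 [515.2 259.8] [136.6 162.7] 14.17 z [0.0087 0.0458 0.092 ]
side mat 4747 [503.2   9.3] [218.5 246.3] 89.88 z [-0.764   0.0009  0.0062]
side tweezers 130 [507.8  10.3] [154.7 218.9] 82.21 z [0.0076 0.0092 0.0149]
side blue 385 [ 637.2 -338.7] [ 81.6 232.3] 6.68 z [0.0336 0.0452 0.0494]
side tray 833 [ 606.5 -294.5] [178.  259.6] 89.11 z [0.001  0.0045 0.0125]
table z -0.7494615974586634
```

View pics/crop.png

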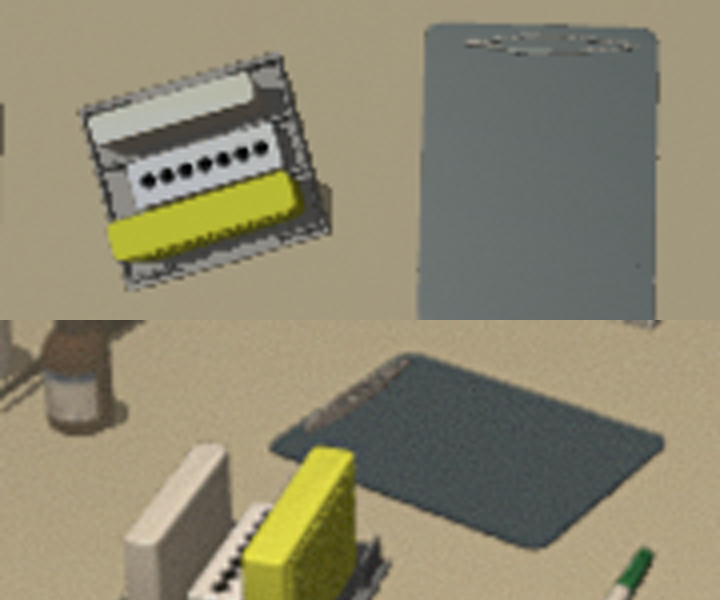

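The crop confirms it: in the stand, the clear rack is at the far side (crop 175,105), the magnet block with its row of holes is in the middle (205,165), and yellow is nearest (205,218). The mat is clear apart from the tweezers on its far edge. All pieces are yawed about 15.2°. I'll go to the stand on an arc over the tray and look with the wrist camera on the way.

```bash
cat >> h.py <<'E'
def pose():
    s=ctrl.get_state(); M=R.from_quat(s["tcp_rot"]).as_matrix(); return np.array(s["eef_pos"]),M
def down(yaw):  # tool pointing down, tool y along world angle yaw (deg)
    a=np.radians(yaw); y=np.array([np.cos(a),np.sin(a),0]); z=np.array([0,0,-1.]); return np.stack([np.cross(y,z),y,z],1)
def plan(wps,vmax=.05,smax=None):
    """wps: (x,y,z,yaw) list. Prints calls of up to 5 rows, chained."""
    p,M=pose()
    for w in wps:
        v=w[4] if len(w)>4 else vmax
        q=np.array(w[:3]);N=down(w[3])
        if (N[:,1]@M[:,1])<-0.0 and False: N=down(w[3]+180)
        rv=R.from_matrix(M.T@N).as_rotvec()
        n=max(1,int(np.ceil(max(np.linalg.norm(q-p)/v,np.degrees(np.linalg.norm(rv))/10))))
        k=int(np.ceil(n/5)); per=int(np.ceil(n/k)); i=0
        print("->",w)
        while i<n:
            m=min(per,n-i); f0=i/n; M0=M@R.from_rotvec(rv*f0).as_matrix(); p0=p+(q-p)*f0; rows=[]
            for j in range(1,m+1):
                f=(i+j)/n; d=M0.T@(p+(q-p)*f-p0); r=R.from_matrix(M0.T@M@R.from_rotvec(rv*f).as_matrix()).as_rotvec()
                rows+=[round(float(a),4)+0. for a in np.r_[d,r]]
            print("  ",rows); i+=m
        p,M=q,N
E
python3 - <<'E'
from h import *
print(np.round(ctrl.camera_model("wrist")["hand_eye"],3).tolist())
plan([(.40,-.45,.30,-40),(.50,-.30,.33,0),(.47,.0,.33,10),(.47,.20,.30,15)],.06)
E
```

```text
[[-0.0, -0.951, -0.31, 0.079], [1.0, -0.001, 0.001, -0.001], [-0.002, -0.31, 0.951, -0.142], [0.0, 0.0, 0.0, 1.0]]
-> (0.4, -0.45, 0.3, -40)
   [0.0507, -0.0258, -0.0137, 0.0, 0.0, -0.1162, 0.1014, -0.0516, -0.0275, 0.0, 0.0, -0.2323, 0.1522, -0.0774, -0.0412, 0.0, 0.0, -0.3485, 0.2029, -0.1031, -0.055, 0.0, 0.0, -0.4647, 0.2536, -0.1289, -0.0687, -0.0001, 0.0, -0.5808]
-> (0.5, -0.3, 0.33, 0)
   [0.0448, -0.005, -0.0075, 0.0, 0.0, -0.1745, 0.0896, -0.0099, -0.015, 0.0, 0.0, -0.3491, 0.1344, -0.0149, -0.0225, 0.0, 0.0, -0.5236, 0.1792, -0.0198, -0.03, 0.0, 0.0, -0.6981]
-> (0.47, 0.0, 0.33, 10)
   [0.05, -0.005, 0.0, 0.0, 0.0, -0.0291, 0.1, -0.01, 0.0, 0.0, 0.0, -0.0582, 0.15, -0.015, 0.0, 0.0, 0.0, -0.0873]
   [0.0502, -0.0006, 0.0, 0.0, 0.0, -0.0291, 0.1005, -0.0012, 0.0, 0.0, 0.0, -0.0582, 0.1507, -0.0019, 0.0, 0.0, 0.0, -0.0873]
-> (0.47, 0.2, 0.3, 15)
   [0.0492, 0.0087, 0.0075, 0.0, 0.0, -0.0218, 0.0985, 0.0174, 0.015, 0.0, 0.0, -0.0436, 0.1477, 0.026, 0.0225, 0.0, 0.0, -0.0654, 0.197, 0.0347, 0.03, 0.0, 0.0, -0.0873]
```

carry_out(
  deltas=[0.05,-0.026,-0.014,0,0,-0.116,0.1,-0.052,-0.028,0,0,-0.232,0.15,-0.078,-0.041,0,0,-0.349,0.2,-0.104,-0.055,0,0,-0.465,0.25,-0.13,-0.069,0,0,-0.58],
)

```text
time: 1.62
eef_pos: [0.3973, -0.4486, 0.301]
tcp_rot: [0.906, 0.424, 0.0, 0.0]
contact_force: [1.2, 0.2, -0.4]
opening: 0.998
finger_force: 0.0
```

carry_out(
  deltas=[0.045,-0.005,-0.008,0,0,-0.175,0.09,-0.01,-0.015,0,0,-0.35,0.135,-0.015,-0.023,0,0,-0.524,0.18,-0.02,-0.03,0,0,-0.698,0.18,-0.02,-0.03,0,0,-0.698],
)

```text
time: 2.25
eef_pos: [0.4983, -0.2972, 0.3315]
tcp_rot: [0.706, 0.708, 0.0, 0.001]
contact_force: [-0.3, -0.1, 0.6]
opening: 0.995
finger_force: 0.0
```

```bash
python3 - <<'E'
from h import *
st()
im,d,P,K,C=cam("wrist"); save("w_tray",im); np.savez("/tmp/w_tray",im=im,P=P,d=d,K=K,C=C); st()
x,y,z=P[...,0],P[...,1],P[...,2]
print(np.nanmin(x),np.nanmax(x),np.nanmin(y),np.nanmax(y))
plan([(.47,.0,.33,10),(.47,.20,.30,15)],.06)
E
```

```text
{'time': 2.25, 'eef_pos': [0.4983, -0.2972, 0.3315], 'tcp_rot': [0.7059, 0.7083, 0.0003, 0.001], 'qpos': [-0.7128, 0.0162, 1.6984, 0.0005, 1.425, -0.7162], 'contact_force': [-0.26, -0.0902, 0.5933], 'opening': 0.9951, 'finger_force': 0.0}
{'time': 2.3, 'eef_pos': [0.4974, -0.2984, 0.3309], 'tcp_rot': [0.7069, 0.7073, -0.0002, 0.0006], 'qpos': [-0.7151, 0.0168, 1.699, -0.0004, 1.4248, -0.7156], 'contact_force': [-0.866, -0.4554, 0.4838], 'opening': 0.9989, 'finger_force': 0.0}
-0.5517663289377936 1.0479347756868966 -1.0262522895839734 -0.036488362474702635
-> (0.47, 0.0, 0.33, 10)
   [0.0597, -0.0054, 0.0001, 0.0001, 0.0002, -0.0348, 0.1194, -0.0109, 0.0002, 0.0002, 0.0004, -0.0696, 0.1791, -0.0163, 0.0003, 0.0003, 0.0006, -0.1044, 0.2388, -0.0218, 0.0004, 0.0004, 0.0009, -0.1392, 0.2984, -0.0272, 0.0006, 0.0005, 0.0011, -0.1739]
-> (0.47, 0.2, 0.3, 15)
   [0.0492, 0.0087, 0.0075, 0.0, 0.0, -0.0218, 0.0985, 0.0174, 0.015, 0.0, 0.0, -0.0436, 0.1477, 0.026, 0.0225, 0.0, 0.0, -0.0654, 0.197, 0.0347, 0.03, 0.0, 0.0, -0.0873]
```

View pics/w_tray.png

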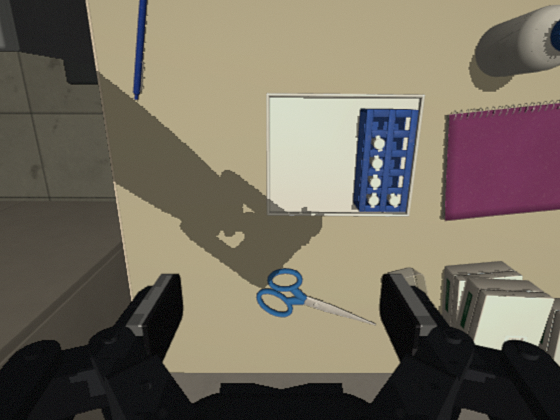

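The wrist view shows the tray with corners at about (268,95), (423,95), (411,215) and (268,215). The blue rack stands in its right (far) half and the left half is free. I move on over the mat to the stand.

carry_out(
  deltas=[0.06,-0.005,0,0,0,-0.035,0.12,-0.011,0,0,0,-0.07,0.179,-0.016,0,0,0,-0.105,0.239,-0.022,0,0,0,-0.14,0.298,-0.027,0,0,0,-0.174],
)

```text
time: 2.92
eef_pos: [0.4695, -0.0008, 0.3302]
tcp_rot: [0.644, 0.765, -0.0, 0.0]
contact_force: [0.9, -0.1, 0.7]
opening: 0.999
finger_force: 0.0
```

carry_out(
  deltas=[0.03,0.006,0.0075,0,0,-0.0218,0.06,0.012,0.015,0,0,-0.0436,0.09,0.017,0.022,0,0,-0.0654,0.1,0.017,0.03,0,0,-0.087,0.1,0.017,0.03,0,0,-0.087],
)

```text
time: 3.55
eef_pos: [0.4692, 0.0995, 0.2992]
tcp_rot: [0.61, 0.793, -0.001, -0.001]
contact_force: [-0.5, -0.1, 0.4]
opening: 1.001
finger_force: 0.0
```

```bash
python3 - <<'E'
from h import *
im,d,P,K,C=cam("wrist"); save("w_stand",im); np.savez("/tmp/w_stand",im=im,P=P,d=d,K=K,C=C); st()
def rect(Q,n):
    r=cv2.minAreaRect((Q[:,:2]*1000).astype(np.float32)); print(n,len(Q),np.round(r[0],1),np.round(r[1],1),round(r[2],2),"z",np.percentile(Q[:,2],[5,50,95]).round(4))
def plane(D,z):  # world xy of every pixel on plane z
    K,C=D["K"],D["C"]; v,u=np.mgrid[0:420,0:560]
    r=np.stack([(u-K[0,2])/K[0,0],(v-K[1,2])/K[1,1],np.ones(u.shape)],-1)@C[:3,:3].T
    return C[:3,3]+r*((z-C[2,3])/r[...,2])[...,None]
def big(m):
    n,l,s,_=cv2.connectedComponentsWithStats(m.astype(np.uint8)); return l==1+s[1:,4].argmax()
for nm in("w_tray","w_stand"):
    D=np.load(f"/tmp/{nm}.npz");hsv=cv2.cvtColor(D["im"],cv2.COLOR_RGB2HSV).astype(int);H,S,V=hsv[...,0],hsv[...,1],hsv[...,2]
    z=D["P"][...,2];x=D["P"][...,0];y=D["P"][...,1]
    if nm=="w_tray":
        b=big((H>100)&(H<130)&(S>120)&(z>.035)&(z<.06)); rect(plane(D,.045)[b],"blue top")
        w=(S<40)&(V>140)&(z<.02)&(x>.42)&(x<.7)&(y>-.41)&(y<-.18)
        rect(plane(D,.003)[w],"tray white"); rect(plane(D,.012)[w|b],"tray at rim")
        f=big(w&(z<.009)); Q=plane(D,.003)[f]; rect(Q,"free floor")
    else:
        bs=(x>.42)&(x<.64)&(y>.14)&(y<.37)
        yy=big(bs&(H>22)&(H<35)&(S>120)&(z>.083)); rect(plane(D,.091)[yy],"yellow")
        c=big(bs&(z>.077)&(S<80)); rect(plane(D,.084)[c],"clear")
        m=big(bs&(z>.037)&(z<.051)&(S<60)&(V>100)); rect(plane(D,.044)[m],"magnet")
E
```

```text
{'time': 3.6, 'eef_pos': [0.4695, 0.0992, 0.2999], 'tcp_rot': [0.61, 0.7924, -0.0006, -0.0002], 'qpos': [-0.0033, -0.2038, 1.9585, -0.0007, 1.3878, -0.262], 'contact_force': [-0.0826, -0.4736, -0.0089], 'opening': 1.0016, 'finger_force': 0.0}
blue top 3061 [ 630.9 -295.2] [129.1  63.5] 89.66 z [0.045 0.045 0.045]
tray white 11802 [ 581.6 -296.7] [168.6 206.7] 89.64 z [0.003 0.003 0.003]
tray at rim 14863 [ 580.  -295.1] [165.4 202.7] 89.64 z [0.012 0.012 0.012]
free floor 10450 [ 580.4 -296. ] [157.  196.6] 89.72 z [0.003 0.003 0.003]
yellow 3136 [484.6 227.9] [30.  85.8] 15.67 z [0.091 0.091 0.091]
clear 2309 [559.6 252.5] [24.1 79.6] 15.11 z [0.084 0.084 0.084]
magnet 2411 [521.2 245.8] [33.  91.8] 15.21 z [0.044 0.044 0.044]
```

View pics/w_stand.png

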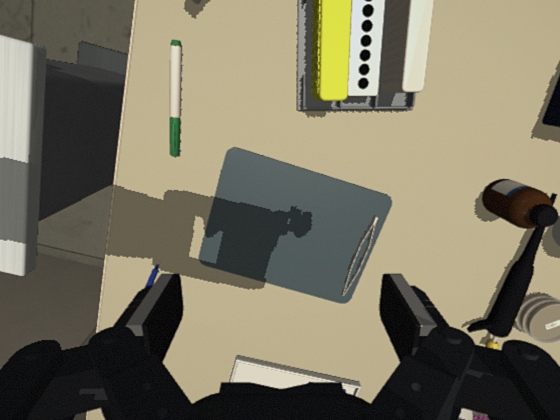

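The stand is cut off at the top edge (300–430, 0–110) and the mat lies at about (295,225) with the tweezers at (362,255). I step further left so the whole stand is in view.

carry_out(
  deltas=[0.05,0,0,0,0,0,0.09,0,0,0,0,0,0.11,0,0,0,0,0,0.12,0,0,0,0,0,0.12,0,0,0,0,0],
  grip=70,
)

```text
time: 4.22
eef_pos: [0.4391, 0.2155, 0.3005]
tcp_rot: [0.61, 0.793, -0.0, 0.0]
contact_force: [0.3, 0.9, -0.2]
opening: 0.698
finger_force: 0.0
```

```bash
cat >> h.py <<'E'
def rect(Q,n):
    r=cv2.minAreaRect((Q[:,:2]*1000).astype(np.float32)); print(n,len(Q),np.round(r[0],1),np.round(r[1],1),round(r[2],2)); return r
def plane(K,C,z):
    v,u=np.mgrid[0:420,0:560]
    r=np.stack([(u-K[0,2])/K[0,0],(v-K[1,2])/K[1,1],np.ones(u.shape)],-1)@C[:3,:3].T
    return C[:3,3]+r*((z-C[2,3])/r[...,2])[...,None]
def big(m):
    n,l,s,_=cv2.connectedComponentsWithStats(m.astype(np.uint8)); return l==1+s[1:,4].argmax()
E
python3 - <<'E'
from h import *
im,d,P,K,C=cam("wrist"); save("w_stand2",im); np.savez("/tmp/w_stand2",im=im,P=P,d=d,K=K,C=C); st()
hsv=cv2.cvtColor(im,cv2.COLOR_RGB2HSV).astype(int);H,S,V=hsv[...,0],hsv[...,1],hsv[...,2]
x,y,z=P[...,0],P[...,1],P[...,2]
bs=(x>.42)&(x<.64)&(y>.14)&(y<.37)
yy=big(bs&(H>22)&(H<35)&(S>120)&(z>.085)); rect(plane(K,C,.091)[yy],"yellow")
c=big(bs&(z>.078)&(S<80)); rect(plane(K,C,.084)[c],"clear")
m=big(bs&(z>.037)&(z<.051)&(S<60)&(V>100)); rect(plane(K,C,.044)[m],"magnet")
a=big(bs&(z>.004)); rect(P[a&(z<.03)],"stand")
D=np.load("/tmp/w_stand.npz");hs=cv2.cvtColor(D["im"],cv2.COLOR_RGB2HSV).astype(int);Q=plane(D["K"],D["C"],.003)
g=(Q[...,0]>.38)&(Q[...,0]<.63)&(Q[...,1]>-.1)&(Q[...,1]<.12)&(hs[...,0]>80)&(hs[...,0]<125)&(hs[...,2]<140)&(np.mgrid[0:420,0:560][0]<305)
rect(Q[big(g)],"mat")
E
```

```text
{'time': 4.275, 'eef_pos': [0.4392, 0.2153, 0.3005], 'tcp_rot': [0.6099, 0.7925, -0.0001, 0.0003], 'qpos': [0.2483, -0.1822, 1.9391, -0.0006, 1.3844, -0.0107], 'contact_force': [0.4072, -0.7374, -0.1953], 'opening': 0.6978, 'finger_force': 0.0}
yellow 3467 [478.8 250.2] [ 29.1 130.3] 15.67
clear 21132 [633.6  35.9] [482.2 235.8] 14.86
magnet 2219 [518.8 254.4] [ 33.1 109.2] 15.17
stand 0 [0. 0.] [0. 0.] 0.0
mat 18576 [507.7  12.1] [173.1 227.9] 87.33
```

View pics/w_stand2.png

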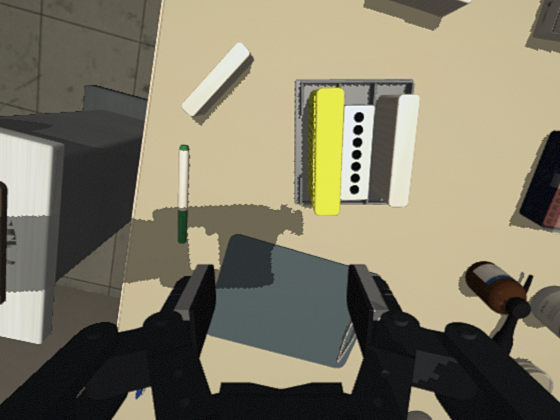

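The stand is at (300–413, 80–205): yellow (328,152), magnet (358,150), clear (402,150). The other pale rack (217,80) lies outside it. My clear mask picked up the gripper fingers, so I bound z and fit again.

```bash
python3 - <<'E'
from h import *
D=np.load("/tmp/w_stand2.npz");im,P,K,C=D["im"],D["P"],D["K"],D["C"]
hsv=cv2.cvtColor(im,cv2.COLOR_RGB2HSV).astype(int);H,S,V=hsv[...,0],hsv[...,1],hsv[...,2]
x,y,z=P[...,0],P[...,1],P[...,2]
bs=(x>.42)&(x<.64)&(y>.15)&(y<.37)&(z<.11)
c=big(bs&(z>.078)&(S<80)); rect(plane(K,C,.084)[c],"clear")
a=big(bs&(z>.006)); 
r=rect(plane(K,C,.012)[a&(z<.03)],"stand"); q=rect(plane(K,C,.020)[a&(z<.032)],"stand.02")
# intended: yellow estimate
plan([(.478,.2505,.16,15.2),(.478,.2505,.056,15.2,.03)])
E
```

```text
clear 2513 [554.5 271.7] [ 23.9 116.6] 15.15
stand 2489 [517.1 259.7] [140.5 152.8] 14.87
stand.02 2536 [515.2 260.3] [137.8 150. ] 14.87
-> (0.478, 0.2505, 0.16, 15.2)
   [0.0081, 0.0155, 0.0468, 0.0001, 0.0002, -0.0021, 0.0161, 0.031, 0.0936, 0.0001, 0.0004, -0.0042, 0.0242, 0.0465, 0.1405, 0.0002, 0.0006, -0.0062]
-> (0.478, 0.2505, 0.056, 15.2, 0.03)
   [0.0, 0.0, 0.026, 0.0, 0.0, 0.0, 0.0, 0.0, 0.052, 0.0, 0.0, 0.0, 0.0, 0.0, 0.078, 0.0, 0.0, 0.0, 0.0, 0.0, 0.104, 0.0, 0.0, 0.0]
```

carry_out(
  deltas=[0.008,0.0155,0.047,0,0,-0.002,0.016,0.031,0.094,0,0,-0.004,0.024,0.0465,0.14,0,0,-0.006,0.024,0.0465,0.14,0,0,-0.006],
  grip=65,
)

```text
time: 4.78
eef_pos: [0.4755, 0.2496, 0.1558]
tcp_rot: [0.608, 0.794, -0.004, -0.003]
contact_force: [-1.2, -0.6, 0.6]
opening: 0.652
finger_force: 0.0
```

carry_out(
  deltas=[0,0,0.03,0,0,0,0,0,0.06,0,0,0,0,0,0.085,0,0,0,0,0,0.11,0,0,0,0,0,0.11,0,0,0],
)

```text
time: 5.4
eef_pos: [0.4775, 0.2503, 0.0508]
tcp_rot: [0.607, 0.794, -0.001, -0.0]
contact_force: [-0.6, 0.1, 0.1]
opening: 0.647
finger_force: 0.0
```

carry_out(
  deltas=[0,0,0,0,0,0,0,0,0,0,0,0,0,0,0,0,0,0,0,0,0,0,0,0,0,0,0,0,0,0],
  grip=0,
  grip_force=40,
)

```text
time: 6.02
eef_pos: [0.4793, 0.2515, 0.0528]
tcp_rot: [0.607, 0.795, 0.001, 0.001]
contact_force: [0.0, -1.7, 6.5]
opening: 0.324
finger_force: 42.0
```

```bash
python3 - <<'E'
from h import *
st(); im,d,P,K,C=cam("wrist"); save("g1",im)
E
```

```text
{'time': 6.025, 'eef_pos': [0.4793, 0.2515, 0.0528], 'tcp_rot': [0.6071, 0.7946, 0.0013, 0.0013], 'qpos': [0.2959, 0.2148, 2.0246, -0.0007, 0.8985, 0.0303], 'contact_force': [0.0007, -1.6648, 6.5313], 'opening': 0.3238, 'finger_force': 42.0385}
```

View pics/g1.png

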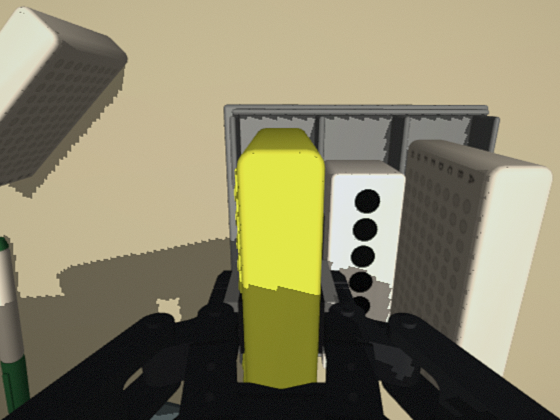

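Yellow is held between the pads (281,300) at 27.5 mm, and the clear rack and magnet block are untouched. I lift it and carry it to the mat.

```bash
python3 - <<'E'
from h import *
plan([(.4793,.2515,.20,15.2,.035),(.447,.0155,.20,-2.8,.04),(.447,.0155,.085,-2.8,.04),(.447,.0155,.051,-2.8,.012)])
E
```

```text
-> (0.4793, 0.2515, 0.2, 15.2, 0.035)
   [0.0, 0.0001, -0.0294, 0.0007, 0.0001, 0.0002, 0.0, 0.0002, -0.0589, 0.0015, 0.0002, 0.0003, 0.0, 0.0003, -0.0883, 0.0022, 0.0003, 0.0005, 0.0, 0.0005, -0.1178, 0.0029, 0.0004, 0.0006, 0.0, 0.0006, -0.1472, 0.0037, 0.0004, 0.0008]
-> (0.447, 0.0155, 0.2, -2.8, 0.04)
   [-0.0365, -0.0155, 0.0, 0.0, 0.0, 0.0524, -0.0731, -0.031, 0.0, 0.0, 0.0, 0.1047, -0.1096, -0.0465, 0.0, 0.0, 0.0, 0.1571]
   [-0.0385, -0.0096, 0.0, 0.0, 0.0, 0.0524, -0.077, -0.0192, 0.0, 0.0, 0.0, 0.1047, -0.1156, -0.0288, 0.0, 0.0, 0.0, 0.1571]
-> (0.447, 0.0155, 0.085, -2.8, 0.04)
   [0.0, 0.0, 0.0383, 0.0, 0.0, 0.0, 0.0, 0.0, 0.0767, 0.0, 0.0, 0.0, 0.0, 0.0, 0.115, 0.0, 0.0, 0.0]
-> (0.447, 0.0155, 0.051, -2.8, 0.012)
   [0.0, 0.0, 0.0113, 0.0, 0.0, 0.0, 0.0, 0.0, 0.0227, 0.0, 0.0, 0.0, 0.0, 0.0, 0.034, 0.0, 0.0, 0.0]
```

carry_out(
  deltas=[0,0,-0.01,0,0,0,0,0,-0.04,0,0,0,0,0,-0.08,0,0,0,0,0,-0.12,0,0,0,0,0,-0.147,0,0,0],
)

```text
time: 6.7
eef_pos: [0.4778, 0.2515, 0.2]
tcp_rot: [0.607, 0.795, 0.001, 0.001]
contact_force: [0.5, -0.4, -0.1]
opening: 0.325
finger_force: 41.1
```

carry_out(
  deltas=[-0.02,-0.01,0,0,0,0.03,-0.055,-0.023,0,0,0,0.08,-0.09,-0.038,0,0,0,0.13,-0.11,-0.0465,0,0,0,0.157],
)

```text
time: 7.2
eef_pos: [0.4609, 0.1317, 0.1975]
tcp_rot: [0.668, 0.744, -0.0, -0.0]
contact_force: [-0.0, 0.7, -0.2]
opening: 0.325
finger_force: 41.1
```

carry_out(
  deltas=[-0.0385,-0.0096,0,0,0,0.052,-0.077,-0.019,0,0,0,0.105,-0.105,-0.026,0,0,0,0.14,-0.1155,-0.029,0,0,0,0.157,-0.1155,-0.029,0,0,0,0.157],
)

```text
time: 7.82
eef_pos: [0.4452, 0.0149, 0.1975]
tcp_rot: [0.724, 0.69, 0.0, -0.0]
contact_force: [0.7, -0.4, -0.8]
opening: 0.318
finger_force: 41.1
```

carry_out(
  deltas=[0,0,0.03,0,0,0,0,0,0.065,0,0,0,0,0,0.1,0,0,0,0,0,0.115,0,0,0,0,0,0.115,0,0,0],
)

```text
time: 8.45
eef_pos: [0.4448, 0.0156, 0.0816]
tcp_rot: [0.723, 0.69, -0.001, -0.001]
contact_force: [0.3, 0.2, -0.2]
opening: 0.323
finger_force: 41.1
```

```bash
python3 - <<'E'
from h import *
st(); 
plan([(.447,.0155,.051,-2.8,.012)])
E
```

```text
{'time': 8.45, 'eef_pos': [0.4448, 0.0156, 0.0816], 'tcp_rot': [0.7235, 0.6903, -0.0006, -0.001], 'qpos': [-0.1937, -0.0405, 2.2371, 0.0002, 0.9474, -0.1469], 'contact_force': [0.3165, 0.224, -0.1849], 'opening': 0.3231, 'finger_force': 41.1064}
-> (0.447, 0.0155, 0.051, -2.8, 0.012)
   [0.0, 0.0008, 0.0102, -0.0007, -0.0002, 0.0007, 0.0, 0.0015, 0.0204, -0.0015, -0.0003, 0.0013, 0.0, 0.0023, 0.0306, -0.0022, -0.0005, 0.002]
```

carry_out(
  deltas=[0,0.002,0.01,0,0,0,0,0.002,0.02,0,0,0,0,0.002,0.027,0,0,0,0,0.002,0.031,0,0,0,0,0.002,0.031,0,0,0],
)

```text
time: 9.07
eef_pos: [0.447, 0.0148, 0.051]
tcp_rot: [0.724, 0.69, -0.0, -0.0]
contact_force: [-0.7, -0.1, -0.1]
opening: 0.325
finger_force: 41.1
```

carry_out(
  deltas=[0,0,0.001,0,0,0,0,0,0.001,0,0,0],
)

```text
time: 9.32
eef_pos: [0.4474, 0.0147, 0.0505]
tcp_rot: [0.724, 0.69, 0.0, 0.0]
contact_force: [-0.1, -0.2, -0.2]
opening: 0.322
finger_force: 41.1
```

carry_out(
  deltas=[0,0,0,0,0,0,0,0,0,0,0,0,0,0,0,0,0,0,0,0,0,0,0,0],
  grip=60,
)

```text
time: 9.82
eef_pos: [0.4473, 0.0148, 0.0504]
tcp_rot: [0.724, 0.69, 0.0, 0.0]
contact_force: [-0.2, 1.0, -0.5]
opening: 0.599
finger_force: 0.0
```

```bash
python3 - <<'E'
from h import *
st(); im,d,P,K,C=cam("wrist"); save("p1",im)
E
```

```text
{'time': 9.825, 'eef_pos': [0.4473, 0.0148, 0.0504], 'tcp_rot': [0.7239, 0.6899, 0.0, 0.0001], 'qpos': [-0.1944, 0.0236, 2.2447, -0.0, 0.8732, -0.1464], 'contact_force': [-0.2286, 0.9594, -0.5469], 'opening': 0.5988, 'finger_force': 0.0}
```

View pics/p1.png

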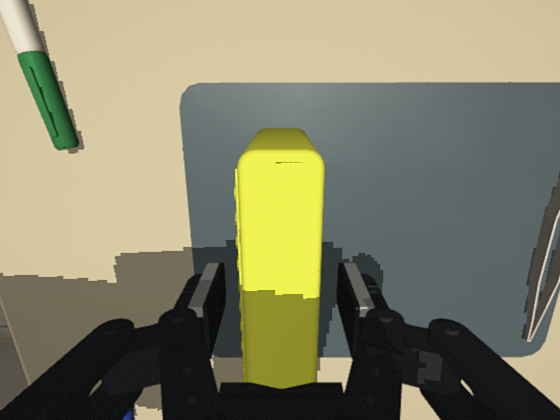

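Yellow stands upright on the mat (281,250), parallel to its edges. Next is the clear rack.

```bash
python3 - <<'E'
from h import *
plan([(.447,.0155,.20,-2.8,.05),(.5545,.2725,.20,15.2,.06),(.5545,.2725,.10,15.2,.05),(.5545,.2725,.047,15.2,.02)])
E
```

```text
-> (0.447, 0.0155, 0.2, -2.8, 0.05)
   [0.0002, -0.0001, -0.0499, 0.0, 0.0, 0.0003, 0.0005, -0.0002, -0.0998, 0.0, 0.0, 0.0006, 0.0007, -0.0003, -0.1497, 0.0, 0.0, 0.0009]
-> (0.5545, 0.2725, 0.2, 15.2, 0.06)
   [0.0524, 0.019, 0.0, 0.0, 0.0, -0.0628, 0.1048, 0.0379, 0.0, 0.0, 0.0, -0.1257, 0.1572, 0.0569, 0.0, 0.0, 0.0, -0.1885, 0.2096, 0.0759, 0.0, 0.0, 0.0, -0.2513, 0.2619, 0.0948, 0.0, 0.0, 0.0, -0.3142]
-> (0.5545, 0.2725, 0.1, 15.2, 0.05)
   [0.0, 0.0, 0.05, 0.0, 0.0, 0.0, 0.0, 0.0, 0.1, 0.0, 0.0, 0.0]
-> (0.5545, 0.2725, 0.047, 15.2, 0.02)
   [0.0, 0.0, 0.0177, 0.0, 0.0, 0.0, 0.0, 0.0, 0.0353, 0.0, 0.0, 0.0, 0.0, 0.0, 0.053, 0.0, 0.0, 0.0]
```

carry_out(
  deltas=[0,0,-0.03,0,0,0,0,0,-0.08,0,0,0,0,0,-0.13,0,0,0,0,0,-0.15,0,0,0,0,0,-0.15,0,0,0],
)

```text
time: 10.5
eef_pos: [0.4485, 0.0146, 0.2023]
tcp_rot: [0.724, 0.69, 0.001, 0.002]
contact_force: [0.3, 0.5, -0.2]
opening: 0.598
finger_force: 0.0
```

carry_out(
  deltas=[0.052,0.019,0,0,0,-0.063,0.105,0.038,0,0,0,-0.126,0.157,0.057,0,0,0,-0.189,0.21,0.076,0,0,0,-0.251,0.262,0.095,0,0,0,-0.314],
)

```text
time: 11.12
eef_pos: [0.5543, 0.2734, 0.1976]
tcp_rot: [0.606, 0.795, -0.002, -0.001]
contact_force: [0.9, -1.2, -0.4]
opening: 0.599
finger_force: 0.0
```

carry_out(
  deltas=[0,0,0,0,0,0,0,0,0.04,0,0,0,0,0,0.08,0,0,0,0,0,0.09,0,0,0,0,0,0.09,0,0,0],
)

```text
time: 11.75
eef_pos: [0.5541, 0.2712, 0.1094]
tcp_rot: [0.607, 0.794, -0.001, -0.001]
contact_force: [-0.2, 0.8, 0.1]
opening: 0.601
finger_force: 0.0
```

```bash
python3 - <<'E'
from h import *
st()
im,d,P,K,C=cam("wrist"); x,y,z=P[...,0],P[...,1],P[...,2]
rr=plane(K,C,.084)
hsv=cv2.cvtColor(im,cv2.COLOR_RGB2HSV).astype(int)
m=big((z>.08)&(z<.089)&(hsv[...,1]<60)&(hsv[...,2]>110)&(y>.2)&(y<.36)&(x>.5)); rect(rr[m],"clear")
v,u=np.nonzero(m); print(u.min(),u.max(),v.min(),v.max())
plan([(.5545,.2725,.047,15.2,.02)])
E
```

```text
{'time': 11.75, 'eef_pos': [0.5541, 0.2712, 0.1094], 'tcp_rot': [0.6074, 0.7944, -0.001, -0.0006], 'qpos': [0.2908, 0.2865, 1.8129, -0.0001, 1.0445, 0.0257], 'contact_force': [-0.1983, 0.8164, 0.1104], 'opening': 0.6014, 'finger_force': 0.0}
clear 7879 [556.2 273. ] [ 21.5 116.5] 15.13
265 308 142 342
-> (0.5545, 0.2725, 0.047, 15.2, 0.02)
   [0.0003, -0.0001, 0.016, 0.0002, 0.0, 0.0, 0.0005, -0.0002, 0.032, 0.0004, 0.0, 0.0001, 0.0008, -0.0003, 0.048, 0.0006, 0.0001, 0.0001, 0.0011, -0.0005, 0.064, 0.0008, 0.0001, 0.0001]
```

carry_out(
  deltas=[0.001,0.001,0.02,0,0,0,0.001,0.001,0.04,0,0,0,0.001,0.001,0.055,0,0,0,0.001,0.001,0.0625,0,0,0,0.001,0.001,0.0625,0,0,0],
)

```text
time: 12.42
eef_pos: [0.555, 0.273, 0.0468]
tcp_rot: [0.607, 0.795, -0.001, -0.0]
contact_force: [0.1, 1.0, -0.2]
opening: 0.596
finger_force: 0.0
```

carry_out(
  deltas=[0,0,0,0,0,0,0,0,0,0,0,0,0,0,0,0,0,0,0,0,0,0,0,0,0,0,0,0,0,0],
  grip=0,
  grip_force=40,
)

```text
time: 13.05
eef_pos: [0.5561, 0.2734, 0.0488]
tcp_rot: [0.607, 0.795, 0.001, 0.0]
contact_force: [-0.3, -0.4, 4.6]
opening: 0.251
finger_force: 41.5
```

```bash
python3 - <<'E'
from h import *
st()
p,M=pose(); x,y=p[:2]
plan([(x,y,.195,15.2,.035),(.5395,.011,.195,-2.8,.045),(.5395,.011,.08,-2.8,.04)])
E
```

```text
{'time': 13.05, 'eef_pos': [0.5561, 0.2734, 0.0488], 'tcp_rot': [0.6071, 0.7946, 0.0007, 0.0005], 'qpos': [0.2933, 0.3726, 1.8303, 0.0001, 0.9371, 0.0273], 'contact_force': [-0.3187, -0.4028, 4.585], 'opening': 0.2509, 'finger_force': 41.4803}
-> (np.float64(0.5561399501914086), np.float64(0.2733573351775471), 0.195, 15.2, 0.035)
   [0.0, 0.0, -0.0292, 0.0003, 0.0, 0.0001, 0.0, 0.0001, -0.0585, 0.0007, 0.0, 0.0003, 0.0, 0.0001, -0.0877, 0.001, -0.0001, 0.0004, 0.0, 0.0002, -0.117, 0.0014, -0.0001, 0.0005, 0.0, 0.0002, -0.1462, 0.0017, -0.0001, 0.0007]
-> (0.5395, 0.011, 0.195, -2.8, 0.045)
   [-0.0415, -0.0141, 0.0, 0.0, 0.0, 0.0524, -0.0829, -0.0283, 0.0, 0.0, 0.0, 0.1047, -0.1244, -0.0424, 0.0, 0.0, 0.0, 0.1571]
   [-0.0432, -0.0075, 0.0, 0.0, 0.0, 0.0524, -0.0863, -0.015, 0.0, 0.0, 0.0, 0.1047, -0.1295, -0.0224, 0.0, 0.0, 0.0, 0.1571]
-> (0.5395, 0.011, 0.08, -2.8, 0.04)
   [0.0, 0.0, 0.0383, 0.0, 0.0, 0.0, 0.0, 0.0, 0.0767, 0.0, 0.0, 0.0, 0.0, 0.0, 0.115, 0.0, 0.0, 0.0]
```

carry_out(
  deltas=[0,0,-0.01,0,0,0,0,0,-0.04,0,0,0,0,0,-0.08,0,0,0,0,0,-0.12,0,0,0,0,0,-0.147,0,0,0],
)

```text
time: 13.68
eef_pos: [0.5556, 0.2733, 0.1971]
tcp_rot: [0.607, 0.795, 0.001, 0.001]
contact_force: [0.7, 0.3, -0.9]
opening: 0.249
finger_force: 40.9
```

carry_out(
  deltas=[-0.02,-0.007,0,0,0,0.03,-0.06,-0.02,0,0,0,0.08,-0.1,-0.034,0,0,0,0.13,-0.1245,-0.0425,0,0,0,0.157],
)

```text
time: 14.18
eef_pos: [0.5452, 0.1389, 0.1921]
tcp_rot: [0.669, 0.743, -0.002, -0.001]
contact_force: [0.5, -0.0, -1.3]
opening: 0.248
finger_force: 40.9
```

carry_out(
  deltas=[-0.043,-0.0075,0,0,0,0.052,-0.086,-0.015,0,0,0,0.105,-0.12,-0.021,0,0,0,0.14,-0.1295,-0.0225,0,0,0,0.157,-0.1295,-0.0225,0,0,0,0.157],
)

```text
time: 14.8
eef_pos: [0.5379, 0.0101, 0.1934]
tcp_rot: [0.725, 0.689, -0.001, -0.001]
contact_force: [0.4, -0.2, -1.4]
opening: 0.257
finger_force: 40.9
```

carry_out(
  deltas=[0,0,0.03,0,0,0,0,0,0.065,0,0,0,0,0,0.1,0,0,0,0,0,0.115,0,0,0,0,0,0.115,0,0,0],
)

```text
time: 15.42
eef_pos: [0.5381, 0.0115, 0.0787]
tcp_rot: [0.724, 0.69, -0.001, -0.001]
contact_force: [1.1, -0.1, 0.2]
opening: 0.254
finger_force: 40.9
```

```bash
python3 - <<'E'
from h import *
st(); 
plan([(.5395,.011,.0465,-2.8,.012)])
E
```

```text
{'time': 15.425, 'eef_pos': [0.5381, 0.0115, 0.0787], 'tcp_rot': [0.7235, 0.6903, -0.0008, -0.0011], 'qpos': [-0.1673, 0.17, 2.0196, 0.0002, 0.9547, -0.1204], 'contact_force': [1.1473, -0.1149, 0.1862], 'opening': 0.2545, 'finger_force': 40.8713}
-> (0.5395, 0.011, 0.0465, -2.8, 0.012)
   [-0.0001, 0.0005, 0.0107, -0.0009, -0.0002, 0.0006, -0.0003, 0.001, 0.0215, -0.0018, -0.0003, 0.0012, -0.0004, 0.0015, 0.0322, -0.0027, -0.0005, 0.0018]
```

carry_out(
  deltas=[0,0.0015,0.01,0,0,0,0,0.0015,0.02,0,0,0,0,0.0015,0.028,0,0,0,0,0.0015,0.032,0,0,0,0,0.0015,0.032,0,0,0],
)

```text
time: 16.05
eef_pos: [0.5401, 0.0106, 0.0474]
tcp_rot: [0.724, 0.69, -0.0, -0.0]
contact_force: [-0.7, -0.5, -1.1]
opening: 0.249
finger_force: 40.9
```

carry_out(
  deltas=[0,0,0.0005,0,0,0,0,0,0.0005,0,0,0],
)

```text
time: 16.3
eef_pos: [0.5406, 0.0106, 0.0476]
tcp_rot: [0.724, 0.69, 0.0, 0.0]
contact_force: [0.6, 0.0, -0.5]
opening: 0.253
finger_force: 40.9
```

carry_out(
  deltas=[0,0,0,0,0,0,0,0,0,0,0,0,0,0,0,0,0,0,0,0,0,0,0,0],
  grip=55,
)

```text
time: 16.8
eef_pos: [0.5404, 0.0106, 0.0474]
tcp_rot: [0.724, 0.69, 0.0, 0.0]
contact_force: [-0.6, 0.4, 0.3]
opening: 0.55
finger_force: 0.0
```

carry_out(
  deltas=[0,0,-0.03,0,0,0,0,0,-0.08,0,0,0,0,0,-0.13,0,0,0,0,0,-0.15,0,0,0,0,0,-0.15,0,0,0],
)

```text
time: 17.42
eef_pos: [0.5416, 0.0104, 0.1996]
tcp_rot: [0.724, 0.69, 0.001, 0.002]
contact_force: [-0.1, -0.1, -0.6]
opening: 0.549
finger_force: 0.0
```

```bash
python3 - <<'E'
from h import *
st(); im,d,P,K,C=cam("wrist"); save("p2",im)
plan([(.518,.256,.20,15.2,.06),(.518,.256,.10,15.2,.05)])
E
```

```text
{'time': 17.425, 'eef_pos': [0.5416, 0.0104, 0.1996], 'tcp_rot': [0.7238, 0.69, 0.0015, 0.0019], 'qpos': [-0.1681, 0.0187, 1.9375, 0.0, 1.1806, -0.1202], 'contact_force': [-0.1288, -0.0776, -0.5797], 'opening': 0.5494, 'finger_force': 0.0}
-> (0.518, 0.256, 0.2, 15.2, 0.06)
   [0.0488, -0.0068, -0.0005, 0.0002, 0.0001, -0.0627, 0.0976, -0.0137, -0.001, 0.0004, 0.0001, -0.1253, 0.1464, -0.0205, -0.0015, 0.0006, 0.0002, -0.188, 0.1952, -0.0274, -0.002, 0.0008, 0.0002, -0.2506, 0.244, -0.0342, -0.0025, 0.001, 0.0003, -0.3133]
-> (0.518, 0.256, 0.1, 15.2, 0.05)
   [0.0, 0.0, 0.05, 0.0, 0.0, 0.0, 0.0, 0.0, 0.1, 0.0, 0.0, 0.0]
```

View pics/p2.png

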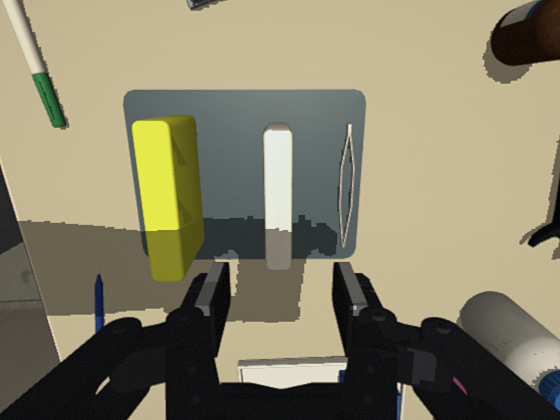

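Both racks stand upright on the mat: yellow at (165,200), clear at (278,195). The tweezers at (347,185) are untouched. Now the magnet block.

carry_out(
  deltas=[0.049,-0.007,0,0,0,-0.063,0.098,-0.014,0,0,0,-0.125,0.146,-0.021,0,0,0,-0.188,0.195,-0.027,0,0,0,-0.251,0.244,-0.034,0,0,0,-0.313],
  grip=65,
)

```text
time: 18.1
eef_pos: [0.5167, 0.2571, 0.1946]
tcp_rot: [0.607, 0.795, -0.002, -0.001]
contact_force: [0.7, -0.5, -0.0]
opening: 0.651
finger_force: 0.0
```

carry_out(
  deltas=[0,0,0.04,0,0,0,0,0,0.08,0,0,0,0,0,0.1,0,0,0,0,0,0.1,0,0,0,0,0,0.1,0,0,0],
)

```text
time: 18.73
eef_pos: [0.5192, 0.256, 0.0986]
tcp_rot: [0.608, 0.794, 0.001, 0.001]
contact_force: [-0.4, 0.3, -0.1]
opening: 0.653
finger_force: 0.0
```

```bash
python3 - <<'E'
from h import *
st()
im,d,P,K,C=cam("wrist"); save("m1",im); x,y,z=P[...,0],P[...,1],P[...,2]
rr=plane(K,C,.044)
hsv=cv2.cvtColor(im,cv2.COLOR_RGB2HSV).astype(int)
m=big((z>.04)&(z<.049)&(y>.17)&(y<.36)&(x>.45)&(x<.58)); r=rect(rr[m],"magnet"); v,u=np.nonzero(m); print(u.min(),u.max(),v.min(),v.max())
bs=(x>.42)&(x<.62)&(y>.14)&(y<.37)
rect(rr[m],"m"); rect(plane(K,C,.014)[bs&(z>.009)&(z<.02)],"stand lips")
cx,cy=np.array(r[0])/1000
plan([(cx,cy,.022,15.2,.03)])
E
```

```text
{'time': 18.725, 'eef_pos': [0.5192, 0.256, 0.0986], 'tcp_rot': [0.6076, 0.7942, 0.0009, 0.0006], 'qpos': [0.283, 0.2218, 1.9154, 0.0, 1.0023, 0.0183], 'contact_force': [-0.3512, 0.2769, -0.0634], 'opening': 0.6531, 'finger_force': 0.0}
magnet 8987 [518.8 255.5] [ 33.7 109.3] 15.12
251 309 145 310
m 8987 [518.8 255.5] [ 33.7 109.3] 15.12
stand lips 2510 [518.2 259.9] [130.6 152.6] 15.26
-> (np.float64(0.5187752685546875), np.float64(0.2554584197998047), 0.022, 15.2, 0.03)
   [-0.0002, -0.0004, 0.0257, 0.0011, 0.0, -0.0002, -0.0003, -0.0008, 0.0514, 0.0021, -0.0001, -0.0004, -0.0005, -0.0011, 0.0771, 0.0032, -0.0001, -0.0006]
```

View pics/m1.png

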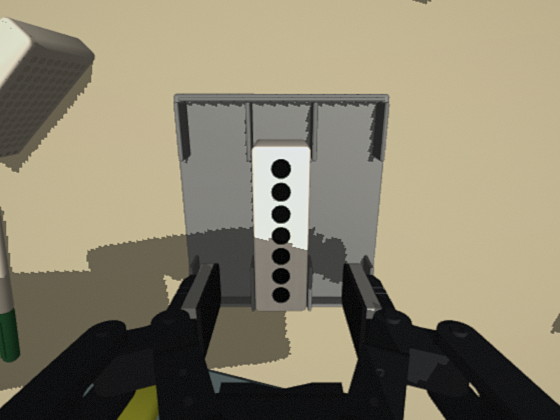

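The magnet block (280,225) is free in the middle slot and the outer slots are empty. Descending to grip it.

carry_out(
  deltas=[0,-0.001,0.03,0,0,0,0,-0.001,0.055,0,0,0,0,-0.001,0.075,0,0,0,0,-0.001,0.087,0,0,0,0,-0.001,0.087,0,0,0],
)

```text
time: 19.4
eef_pos: [0.517, 0.2556, 0.0099]
tcp_rot: [0.608, 0.794, -0.0, -0.0]
contact_force: [1.3, 0.2, -0.0]
opening: 0.652
finger_force: 0.0
```

carry_out(
  deltas=[0,0,0,0,0,0,0,0,0,0,0,0,0,0,0,0,0,0,0,0,0,0,0,0,0,0,0,0,0,0],
  grip=0,
  grip_force=60,
)

```text
time: 20.02
eef_pos: [0.5184, 0.2561, 0.0117]
tcp_rot: [0.607, 0.794, 0.001, 0.001]
contact_force: [0.9, 0.2, 5.1]
opening: 0.389
finger_force: 60.6
```

```bash
python3 - <<'E'
from h import *
st()
p,M=pose(); x,y=p[:2]
plan([(x,y,.18,15.2,.035),(.48,-.02,.20,5,.05),(.5405,-.2956,.18,-.35,.05),(.5405,-.2956,.05,-.35,.05)])
E
```

```text
{'time': 20.025, 'eef_pos': [0.5184, 0.2561, 0.0117], 'tcp_rot': [0.6075, 0.7943, 0.0011, 0.0008], 'qpos': [0.2834, 0.354, 1.9413, 0.0001, 0.8436, 0.0184], 'contact_force': [0.8903, 0.1826, 5.147], 'opening': 0.3887, 'finger_force': 60.5719}
-> (np.float64(0.5183550731844258), np.float64(0.2560796328745813), 0.18, 15.2, 0.035)
   [0.0, 0.0001, -0.0337, 0.0005, 0.0, -0.0001, 0.0, 0.0002, -0.0673, 0.0011, 0.0, -0.0001, 0.0, 0.0003, -0.101, 0.0016, -0.0001, -0.0002, 0.0, 0.0004, -0.1347, 0.0021, -0.0001, -0.0002, 0.0, 0.0004, -0.1683, 0.0027, -0.0001, -0.0003]
-> (0.48, -0.02, 0.2, 5, 0.05)
   [-0.0427, -0.0182, -0.0033, 0.0, 0.0, 0.0297, -0.0855, -0.0365, -0.0067, 0.0, 0.0, 0.0593, -0.1282, -0.0547, -0.01, 0.0, 0.0, 0.089]
   [-0.0442, -0.0144, -0.0033, 0.0, 0.0, 0.0297, -0.0884, -0.0287, -0.0067, 0.0, 0.0, 0.0593, -0.1325, -0.0431, -0.01, 0.0, 0.0, 0.089]
-> (0.5405, -0.2956, 0.18, -0.35, 0.05)
   [-0.0466, 0.006, 0.0033, 0.0, 0.0, 0.0156, -0.0933, 0.0121, 0.0067, 0.0, 0.0, 0.0311, -0.1399, 0.0181, 0.01, 0.0, 0.0, 0.0467]
   [-0.0463, 0.0082, 0.0033, 0.0, 0.0, 0.0156, -0.0926, 0.0164, 0.0067, 0.0, 0.0, 0.0311, -0.1389, 0.0246, 0.01, 0.0, 0.0, 0.0467]
-> (0.5405, -0.2956, 0.05, -0.35, 0.05)
   [0.0, 0.0, 0.0433, 0.0, 0.0, 0.0, 0.0, 0.0, 0.0867, 0.0, 0.0, 0.0, 0.0, 0.0, 0.13, 0.0, 0.0, 0.0]
```

carry_out(
  deltas=[0,0,-0.01,0,0,0,0,0,-0.045,0,0,0,0,0,-0.09,0,0,0,0,0,-0.135,0,0,0,0,0,-0.17,0,0,0],
)

```text
time: 20.65
eef_pos: [0.5161, 0.2554, 0.1815]
tcp_rot: [0.607, 0.794, -0.001, -0.001]
contact_force: [0.5, -0.0, -2.3]
opening: 0.389
finger_force: 64.9
```

carry_out(
  deltas=[-0.02,-0.01,-0.002,0,0,0.015,-0.06,-0.025,-0.005,0,0,0.04,-0.1,-0.043,-0.008,0,0,0.07,-0.128,-0.055,-0.01,0,0,0.089],
)

```text
time: 21.15
eef_pos: [0.4947, 0.1152, 0.1873]
tcp_rot: [0.643, 0.766, -0.002, -0.002]
contact_force: [0.5, -0.8, -2.2]
opening: 0.39
finger_force: 65.0
```

carry_out(
  deltas=[-0.044,-0.0145,-0.003,0,0,0.03,-0.088,-0.029,-0.007,0,0,0.06,-0.1325,-0.043,-0.01,0,0,0.089],
)

```text
time: 21.52
eef_pos: [0.4754, -0.0218, 0.1974]
tcp_rot: [0.676, 0.737, -0.002, -0.003]
contact_force: [-0.0, 0.1, -1.0]
opening: 0.393
finger_force: 65.0
```

carry_out(
  deltas=[-0.0465,0.006,0.003,0,0,0.0155,-0.093,0.012,0.007,0,0,0.031,-0.14,0.018,0.01,0,0,0.0467],
)

```text
time: 21.9
eef_pos: [0.5059, -0.1593, 0.1871]
tcp_rot: [0.693, 0.721, -0.001, -0.003]
contact_force: [-0.7, 0.7, -1.9]
opening: 0.388
finger_force: 65.0
```

carry_out(
  deltas=[-0.0465,0.008,0.003,0,0,0.0155,-0.0926,0.016,0.007,0,0,0.031,-0.125,0.022,0.01,0,0,0.042,-0.139,0.0246,0.01,0,0,0.0467,-0.139,0.0246,0.01,0,0,0.0467],
)

```text
time: 22.52
eef_pos: [0.5374, -0.2959, 0.1786]
tcp_rot: [0.71, 0.704, -0.0, -0.002]
contact_force: [-0.6, 0.8, -2.1]
opening: 0.391
finger_force: 65.0
```

carry_out(
  deltas=[0,0,0.02,0,0,0,0,0,0.06,0,0,0,0,0,0.1,0,0,0,0,0,0.13,0,0,0,0,0,0.13,0,0,0],
)

```text
time: 23.15
eef_pos: [0.5359, -0.2925, 0.0459]
tcp_rot: [0.709, 0.705, -0.001, -0.005]
contact_force: [-0.0, -0.6, -1.7]
opening: 0.384
finger_force: 64.9
```

```bash
python3 - <<'E'
from h import *
st()
im,d,P,K,C=cam("wrist"); save("t1",im)
plan([(.5405,-.2956,.0093,-.35,.01)])
E
```

```text
{'time': 23.15, 'eef_pos': [0.5359, -0.2925, 0.0459], 'tcp_rot': [0.7088, 0.7054, -0.0005, -0.0046], 'qpos': [-0.6657, 0.3647, 1.8473, 0.0001, 0.9389, -0.6609], 'contact_force': [-0.0214, -0.61, -1.7101], 'opening': 0.3836, 'finger_force': 64.9003}
-> (0.5405, -0.2956, 0.0093, -0.35, 0.01)
   [-0.0004, 0.0008, 0.0098, -0.0008, -0.0007, 0.0003, -0.0009, 0.0015, 0.0196, -0.0017, -0.0014, 0.0005, -0.0013, 0.0023, 0.0294, -0.0025, -0.0021, 0.0008, -0.0018, 0.0031, 0.0391, -0.0034, -0.0027, 0.0011]
```

View pics/t1.png

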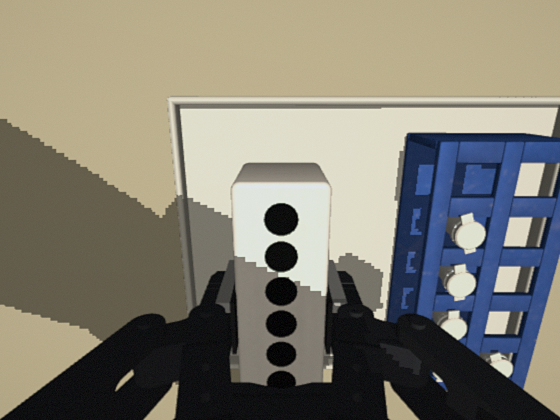

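The block is held over the free half (281,285), parallel to the blue rack's left edge (400,250). I lower it now.

carry_out(
  deltas=[-0.001,0.002,0.012,-0.001,-0.001,0,-0.002,0.004,0.024,-0.002,-0.002,0.001,-0.002,0.004,0.031,-0.002,-0.002,0.001,-0.002,0.004,0.034,-0.002,-0.002,0.001,-0.002,0.004,0.034,-0.002,-0.002,0.001],
)

```text
time: 23.82
eef_pos: [0.5426, -0.298, 0.0161]
tcp_rot: [0.71, 0.704, -0.0, 0.001]
contact_force: [0.5, -0.1, -2.3]
opening: 0.386
finger_force: 64.9
```

carry_out(
  deltas=[0,0,0.002,0,0,0,0,0,0.0025,0,0,0,0,0,0.0025,0,0,0],
)

```text
time: 24.2
eef_pos: [0.5428, -0.2981, 0.014]
tcp_rot: [0.71, 0.704, -0.0, 0.002]
contact_force: [-0.6, 0.5, -1.8]
opening: 0.388
finger_force: 64.9
```

carry_out(
  deltas=[0.001,-0.002,0.002,0,0,0,0.001,-0.002,0.004,0,0,0,0.001,-0.002,0.0045,0,0,0,0.001,-0.002,0.0045,0,0,0],
)

```text
time: 24.7
eef_pos: [0.5408, -0.297, 0.0092]
tcp_rot: [0.71, 0.704, 0.0, 0.001]
contact_force: [-0.8, 0.3, -1.4]
opening: 0.388
finger_force: 64.9
```

carry_out(
  deltas=[0,0,0.0005,0,0,0,0,0,0.0005,0,0,0],
)

```text
time: 24.95
eef_pos: [0.5408, -0.2971, 0.0088]
tcp_rot: [0.71, 0.704, -0.0, 0.001]
contact_force: [-0.2, 0.0, -2.4]
opening: 0.388
finger_force: 64.9
```

```bash
python3 -c "
from h import *
st()"
```

```text
{'time': 24.95, 'eef_pos': [0.5408, -0.2971, 0.0088], 'tcp_rot': [0.7097, 0.7045, -0.0, 0.0014], 'qpos': [-0.6664, 0.4282, 1.844, -0.0005, 0.8666, -0.6587], 'contact_force': [-0.1535, 0.0004, -2.4192], 'opening': 0.3876, 'finger_force': 64.9387}
```

carry_out(
  deltas=[0,0,0.0007,0,0,0,0,0,0.001,0,0,0,0,0,0.001,0,0,0],
)

```text
time: 25.32
eef_pos: [0.5408, -0.2971, 0.0087]
tcp_rot: [0.71, 0.704, -0.0, 0.001]
contact_force: [-2.6, 1.9, 5.7]
opening: 0.388
finger_force: 65.9
```

carry_out(
  deltas=[0,0,0,0,0,0,0,0,0,0,0,0,0,0,0,0,0,0,0,0,0,0,0,0],
  grip=60,
)

```text
time: 25.82
eef_pos: [0.5408, -0.2971, 0.0077]
tcp_rot: [0.71, 0.704, 0.0, 0.001]
contact_force: [-0.2, 0.8, -0.9]
opening: 0.6
finger_force: 0.0
```

carry_out(
  deltas=[0,0,-0.03,0,0,0,0,0,-0.08,0,0,0,0,0,-0.13,0,0,0,0,0,-0.18,0,0,0,0,0,-0.19,0,0,0],
)

```text
time: 26.45
eef_pos: [0.5424, -0.2981, 0.2031]
tcp_rot: [0.71, 0.705, 0.001, 0.006]
contact_force: [-0.5, -0.6, -0.4]
opening: 0.597
finger_force: 0.0
```

```bash
python3 - <<'E'
from h import *
st()
im,d,P,K,C=cam("wrist"); np.savez("/tmp/wt2",im=im,P=P,K=K,C=C); x,y,z=P[...,0],P[...,1],P[...,2]
bs=(x>.46)&(x<.7)&(y>-.4)&(y<-.2)
hsv=cv2.cvtColor(im,cv2.COLOR_RGB2HSV).astype(int);H,S=hsv[...,0],hsv[...,1]
rect(plane(K,C,.041)[big(bs&(z>.034)&(z<.047)&(S<70))],"magnet"); rect(plane(K,C,.045)[big(bs&(z>.036)&(z<.06)&(H>100)&(H<130)&(S>100))],"blue")
print(np.nanmedian(z[big(bs&(z>.034)&(z<.047)&(S<70))]))
# back to clear / yellow on mat; plan to a view over the mat
plan([(.5405,.0105,.20,-2.8,.06),(.5405,.0105,.12,-2.8,.05)])
E
```

```text
{'time': 26.45, 'eef_pos': [0.5424, -0.2981, 0.2031], 'tcp_rot': [0.7097, 0.7045, 0.0006, 0.006], 'qpos': [-0.6662, 0.1821, 1.7536, -0.0004, 1.1939, -0.6588], 'contact_force': [-0.5174, -0.6321, -0.4319], 'opening': 0.5971, 'finger_force': 0.0}
magnet 4052 [ 540.2 -298.7] [109.5  33.8] 89.6
blue 6114 [ 631.1 -294.6] [128.8  63.2] 89.7
0.04076668995004615
-> (0.5405, 0.0105, 0.2, -2.8, 0.06)
   [0.0514, -0.0006, 0.0, 0.0013, 0.001, 0.0069, 0.1027, -0.0012, 0.0, 0.0025, 0.002, 0.0139, 0.1541, -0.0018, 0.0, 0.0038, 0.0031, 0.0208]
   [0.0514, -0.0017, 0.0002, 0.0013, 0.001, 0.0069, 0.1027, -0.0033, 0.0003, 0.0025, 0.002, 0.0139, 0.1541, -0.005, 0.0005, 0.0038, 0.0031, 0.0208]
-> (0.5405, 0.0105, 0.12, -2.8, 0.05)
   [0.0, 0.0, 0.04, 0.0, 0.0, 0.0, 0.0, 0.0, 0.08, 0.0, 0.0, 0.0]
```

The block stands flat in the tray: its top is at z = 0.041 and it is parallel to the blue rack within 0.1°. Next I put the clear rack back.

carry_out(
  deltas=[0.051,-0.001,0,0.001,0.001,0.007,0.103,-0.001,0,0.002,0.002,0.014,0.154,-0.002,0,0.003,0.002,0.021],
)

```text
time: 26.88
eef_pos: [0.5382, -0.1408, 0.1948]
tcp_rot: [0.717, 0.697, -0.001, -0.002]
contact_force: [0.9, 0.4, 0.6]
opening: 0.605
finger_force: 0.0
```

carry_out(
  deltas=[0.051,-0.002,0,0.001,0.001,0.007,0.103,-0.003,0,0.002,0.002,0.014,0.14,-0.005,0,0.003,0.002,0.02,0.154,-0.005,0,0.003,0.002,0.021,0.154,-0.005,0,0.003,0.002,0.021],
)

```text
time: 27.5
eef_pos: [0.5383, 0.0118, 0.1961]
tcp_rot: [0.724, 0.69, -0.002, -0.003]
contact_force: [0.5, -0.6, -0.1]
opening: 0.604
finger_force: 0.0
```

```bash
python3 - <<'E'
from h import *
st()
im,d,P,K,C=cam("wrist"); x,y,z=P[...,0],P[...,1],P[...,2]
hsv=cv2.cvtColor(im,cv2.COLOR_RGB2HSV).astype(int);H,S=hsv[...,0],hsv[...,1]
bs=(x>.38)&(x<.63)&(y>-.1)&(y<.12)
rect(plane(K,C,.081)[big(bs&(z>.074)&(z<.087)&(S<70))],"clear"); rect(plane(K,C,.088)[big(bs&(z>.08)&(z<.095)&(H>22)&(H<35)&(S>100))],"yellow")
plan([(.5405,.0105,.10,-2.8,.05),(.5405,.0105,.045,-2.8,.02)])
E
```

```text
{'time': 27.5, 'eef_pos': [0.5383, 0.0118, 0.1961], 'tcp_rot': [0.7239, 0.6899, -0.0015, -0.0029], 'qpos': [-0.1671, 0.021, 1.9419, 0.0011, 1.1851, -0.1196], 'contact_force': [0.5342, -0.5635, -0.1114], 'opening': 0.6038, 'finger_force': 0.0}
clear 3939 [539.1   9.9] [116.9  22.1] 87.42
yellow 6094 [448.6  14.3] [130.5  29.6] 87.1
-> (0.5405, 0.0105, 0.1, -2.8, 0.05)
   [-0.0003, 0.0012, 0.0482, -0.0028, -0.0008, -0.0001, -0.0005, 0.0025, 0.0965, -0.0056, -0.0016, -0.0003]
-> (0.5405, 0.0105, 0.045, -2.8, 0.02)
   [0.0, 0.0, 0.0183, 0.0, 0.0, 0.0, 0.0, 0.0, 0.0367, 0.0, 0.0, 0.0, 0.0, 0.0, 0.055, 0.0, 0.0, 0.0]
```

carry_out(
  deltas=[0,0.002,0.04,-0.002,-0.001,0,0,0.002,0.08,-0.004,-0.001,0,0,0.002,0.097,-0.004,-0.001,0,0,0.002,0.097,-0.004,-0.001,0],
)

```text
time: 28.05
eef_pos: [0.5398, 0.0107, 0.0993]
tcp_rot: [0.725, 0.689, -0.001, -0.001]
contact_force: [-0.3, 0.2, 0.2]
opening: 0.599
finger_force: 0.0
```

```bash
python3 -c "
from h import *
st()
plan([(.5402,.0105,.045,-2.8,.02)])"
```

```text
{'time': 28.05, 'eef_pos': [0.5398, 0.0107, 0.0993], 'tcp_rot': [0.7248, 0.6889, -0.0006, -0.0015], 'qpos': [-0.1685, 0.1427, 2.0065, 0.001, 0.9955, -0.1183], 'contact_force': [-0.3428, 0.2376, 0.1541], 'opening': 0.5989, 'finger_force': 0.0}
-> (0.5402, 0.0105, 0.045, -2.8, 0.02)
   [-0.0001, 0.0002, 0.0181, -0.001, -0.0004, -0.0006, -0.0002, 0.0004, 0.0362, -0.0019, -0.0008, -0.0013, -0.0003, 0.0006, 0.0543, -0.0029, -0.0012, -0.0019]
```

carry_out(
  deltas=[0,0,0.02,0,0,0,0,0,0.036,0,0,0,0,0,0.05,0,0,0,0,0,0.054,0,0,0,0,0,0.054,0,0,0],
)

```text
time: 28.68
eef_pos: [0.5406, 0.0116, 0.0465]
tcp_rot: [0.724, 0.689, 0.0, -0.0]
contact_force: [-0.3, -0.4, -0.7]
opening: 0.599
finger_force: 0.0
```

carry_out(
  deltas=[0,0,0,0,0,0,0,0,0,0,0,0,0,0,0,0,0,0,0,0,0,0,0,0,0,0,0,0,0,0],
  grip=0,
  grip_force=40,
)

```text
time: 29.3
eef_pos: [0.541, 0.0116, 0.0471]
tcp_rot: [0.724, 0.689, 0.001, 0.0]
contact_force: [-0.6, 0.8, 3.9]
opening: 0.256
finger_force: 45.2
```

```bash
python3 -c "
from h import *
st(); p,M=pose()
plan([(p[0],p[1],.195,-2.8,.035),(.5561,.2734,.195,15.2,.045),(.5561,.2734,.09,15.2,.04)])"
```

```text
{'time': 29.3, 'eef_pos': [0.541, 0.0116, 0.0471], 'tcp_rot': [0.7243, 0.6895, 0.0007, 0.0], 'qpos': [-0.1666, 0.2251, 2.025, 0.0013, 0.8906, -0.1181], 'contact_force': [-0.5626, 0.8389, 3.9404], 'opening': 0.2564, 'finger_force': 45.193}
-> (np.float64(0.540981687176057), np.float64(0.011589040074160287), 0.195, -2.8, 0.035)
   [0.0, 0.0, -0.0296, 0.0002, -0.0002, -0.0001, 0.0001, 0.0001, -0.0592, 0.0004, -0.0004, -0.0002, 0.0001, 0.0001, -0.0887, 0.0006, -0.0005, -0.0003, 0.0001, 0.0001, -0.1183, 0.0008, -0.0007, -0.0004, 0.0001, 0.0001, -0.1479, 0.001, -0.0009, -0.0004]
-> (0.5561, 0.2734, 0.195, 15.2, 0.045)
   [0.0437, 0.0004, 0.0, 0.0, 0.0, -0.0524, 0.0874, 0.0008, 0.0, 0.0, 0.0, -0.1047, 0.1311, 0.0012, 0.0, 0.0, 0.0, -0.1571]
   [0.0431, 0.0072, 0.0, 0.0, 0.0, -0.0524, 0.0862, 0.0144, 0.0, 0.0, 0.0, -0.1047, 0.1293, 0.0217, 0.0, 0.0, 0.0, -0.1571]
-> (0.5561, 0.2734, 0.09, 15.2, 0.04)
   [0.0, 0.0, 0.035, 0.0, 0.0, 0.0, 0.0, 0.0, 0.07, 0.0, 0.0, 0.0, 0.0, 0.0, 0.105, 0.0, 0.0, 0.0]
```

carry_out(
  deltas=[0,0,-0.01,0,0,0,0,0,-0.04,0,0,0,0,0,-0.08,0,0,0,0,0,-0.12,0,0,0,0,0,-0.148,0,0,0],
)

```text
time: 29.92
eef_pos: [0.5408, 0.0114, 0.1968]
tcp_rot: [0.724, 0.689, 0.001, 0.001]
contact_force: [0.9, -0.6, 0.3]
opening: 0.25
finger_force: 44.9
```

carry_out(
  deltas=[0.02,0,0,0,0,-0.03,0.06,0.001,0,0,0,-0.08,0.1,0.001,0,0,0,-0.13,0.131,0.001,0,0,0,-0.157],
)

```text
time: 30.42
eef_pos: [0.5464, 0.1447, 0.1923]
tcp_rot: [0.667, 0.745, -0.001, -0.002]
contact_force: [-0.0, -0.4, -0.4]
opening: 0.251
finger_force: 44.8
```

carry_out(
  deltas=[0.043,0.007,0,0,0,-0.052,0.086,0.0145,0,0,0,-0.105,0.12,0.02,0,0,0,-0.147,0.129,0.0225,0,0,0,-0.157,0.129,0.0225,0,0,0,-0.157],
)

```text
time: 31.05
eef_pos: [0.5555, 0.2733, 0.1932]
tcp_rot: [0.607, 0.795, -0.001, -0.001]
contact_force: [0.4, -0.4, -0.1]
opening: 0.249
finger_force: 44.8
```

carry_out(
  deltas=[0,0,0.03,0,0,0,0,0,0.06,0,0,0,0,0,0.09,0,0,0,0,0,0.1,0,0,0,0,0,0.1,0,0,0],
)

```text
time: 31.68
eef_pos: [0.5562, 0.2722, 0.0942]
tcp_rot: [0.608, 0.794, -0.0, -0.001]
contact_force: [0.5, -0.5, -0.7]
opening: 0.25
finger_force: 44.8
```

```bash
python3 -c "
from h import *
st()
plan([(.557,.2735,.051,15.2,.012)])"
```

```text
{'time': 31.675, 'eef_pos': [0.5562, 0.2722, 0.0942], 'tcp_rot': [0.6081, 0.7939, -0.0003, -0.0007], 'qpos': [0.2911, 0.3101, 1.8146, 0.0009, 1.0181, 0.0271], 'contact_force': [0.4928, -0.4676, -0.733], 'opening': 0.25, 'finger_force': 44.8397}
-> (0.557, 0.2735, 0.051, 15.2, 0.012)
   [0.0003, 0.0003, 0.0108, -0.0003, -0.0002, -0.0004, 0.0005, 0.0006, 0.0216, -0.0006, -0.0004, -0.0009, 0.0008, 0.0009, 0.0324, -0.0009, -0.0006, -0.0013, 0.0011, 0.0011, 0.0432, -0.0013, -0.0007, -0.0018]
```

carry_out(
  deltas=[0,0.001,0.012,0,0,0,0.001,0.001,0.024,0,0,-0.002,0.001,0.001,0.036,0,0,-0.002,0.001,0.001,0.0425,0,0,-0.002,0.001,0.001,0.0425,0,0,-0.002],
)

```text
time: 32.3
eef_pos: [0.5566, 0.2741, 0.0513]
tcp_rot: [0.607, 0.795, -0.0, -0.001]
contact_force: [-0.5, 0.4, -0.7]
opening: 0.251
finger_force: 44.8
```

carry_out(
  deltas=[0,0,0.001,0,0,0,0,0,0.001,0,0,0,0,0,0.001,0,0,0],
)

```text
time: 32.67
eef_pos: [0.5575, 0.2743, 0.0517]
tcp_rot: [0.607, 0.795, 0.001, -0.0]
contact_force: [-0.0, -0.6, -0.3]
opening: 0.25
finger_force: 44.8
```

carry_out(
  deltas=[0,0,0.0008,0,0,0,0,0,0.0015,0,0,0,0,0,0.0015,0,0,0],
)

```text
time: 33.05
eef_pos: [0.5573, 0.2743, 0.0501]
tcp_rot: [0.607, 0.795, 0.0, -0.0]
contact_force: [-1.1, 0.4, 1.2]
opening: 0.249
finger_force: 45.2
```

carry_out(
  deltas=[0,0,0,0,0,0,0,0,0,0,0,0,0,0,0,0,0,0,0,0,0,0,0,0],
  grip=60,
)

```text
time: 33.55
eef_pos: [0.5572, 0.2742, 0.0497]
tcp_rot: [0.607, 0.795, 0.0, -0.0]
contact_force: [-0.3, -0.2, -0.7]
opening: 0.595
finger_force: 0.0
```

carry_out(
  deltas=[0,0,-0.03,0,0,0,0,0,-0.08,0,0,0,0,0,-0.13,0,0,0,0,0,-0.15,0,0,0,0,0,-0.15,0,0,0],
)

```text
time: 34.17
eef_pos: [0.5579, 0.2743, 0.2012]
tcp_rot: [0.607, 0.795, 0.002, 0.001]
contact_force: [-0.1, -0.6, -0.9]
opening: 0.6
finger_force: 0.0
```

```bash
python3 - <<'E'
from h import *
st()
im,d,P,K,C=cam("wrist"); save("c_back",im); x,y,z=P[...,0],P[...,1],P[...,2]
S=cv2.cvtColor(im,cv2.COLOR_RGB2HSV)[...,1]
m=big((x>.48)&(x<.63)&(y>.18)&(y<.36)&(z>.076)&(z<.09)&(S<70)); rect(plane(K,C,.084)[m],"clear"); print(np.nanmedian(z[m]))
plan([(.448,.015,.20,-2.8,.06),(.448,.015,.10,-2.8,.05)])
E
```

```text
{'time': 34.175, 'eef_pos': [0.5579, 0.2743, 0.2012], 'tcp_rot': [0.6069, 0.7948, 0.0017, 0.0006], 'qpos': [0.2936, 0.1943, 1.7432, 0.001, 1.2007, 0.0267], 'contact_force': [-0.0815, -0.6406, -0.9497], 'opening': 0.5997, 'finger_force': 0.0}
clear 3924 [557.2 272.4] [ 22.1 117.6] 15.25
0.08367812124136342
-> (0.448, 0.015, 0.2, -2.8, 0.06)
   [-0.0442, -0.0346, -0.0003, -0.0002, -0.0002, 0.0631, -0.0885, -0.0693, -0.0005, -0.0003, -0.0003, 0.1262, -0.1327, -0.1039, -0.0008, -0.0005, -0.0005, 0.1893, -0.177, -0.1385, -0.001, -0.0007, -0.0006, 0.2524, -0.2212, -0.1732, -0.0013, -0.0008, -0.0008, 0.3155]
-> (0.448, 0.015, 0.1, -2.8, 0.05)
   [0.0, 0.0, 0.05, 0.0, 0.0, 0.0, 0.0, 0.0, 0.1, 0.0, 0.0, 0.0]
```

View pics/c_back.png

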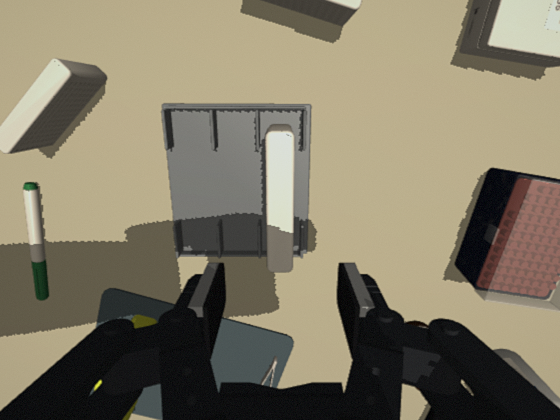

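The clear rack is back upright in the far slot (280,200), with its top at z = 0.084. Now yellow.

carry_out(
  deltas=[-0.044,-0.035,0,0,0,0.063,-0.0885,-0.069,0,0,0,0.126,-0.133,-0.104,0,0,0,0.189,-0.177,-0.1385,0,0,0,0.252,-0.221,-0.173,0,0,0,0.3155],
  grip=65,
)

```text
time: 34.85
eef_pos: [0.446, 0.0142, 0.1963]
tcp_rot: [0.725, 0.689, -0.001, -0.002]
contact_force: [0.0, -1.3, -0.1]
opening: 0.65
finger_force: 0.0
```

carry_out(
  deltas=[0,0,0,0,0,0,0,0,0.04,0,0,0,0,0,0.08,0,0,0,0,0,0.09,0,0,0,0,0,0.09,0,0,0],
)

```text
time: 35.48
eef_pos: [0.4479, 0.0161, 0.1084]
tcp_rot: [0.724, 0.69, -0.0, -0.002]
contact_force: [-0.3, -0.7, 0.4]
opening: 0.65
finger_force: 0.0
```

```bash
python3 -c "
from h import *
st()
plan([(.448,.015,.049,-2.8,.02)])"
```

```text
{'time': 35.475, 'eef_pos': [0.4479, 0.0161, 0.1084], 'tcp_rot': [0.7239, 0.6899, -0.0005, -0.0016], 'qpos': [-0.1917, -0.0788, 2.2152, 0.0013, 1.0084, -0.1445], 'contact_force': [-0.2984, -0.7235, 0.4456], 'opening': 0.6502, 'finger_force': 0.0}
-> (0.448, 0.015, 0.049, -2.8, 0.02)
   [-0.0004, 0.0001, 0.0198, -0.001, -0.0005, 0.0003, -0.0008, 0.0002, 0.0396, -0.002, -0.001, 0.0006, -0.0012, 0.0003, 0.0594, -0.003, -0.0016, 0.0009]
```

carry_out(
  deltas=[-0.001,0,0.02,0,0,0,-0.001,0,0.04,0,0,0,-0.001,0,0.055,0,0,0,-0.001,0,0.0595,0,0,0,-0.001,0,0.0595,0,0,0],
)

```text
time: 36.1
eef_pos: [0.4489, 0.0145, 0.0504]
tcp_rot: [0.724, 0.69, 0.001, -0.0]
contact_force: [-0.5, 0.3, 0.1]
opening: 0.646
finger_force: 0.0
```

carry_out(
  deltas=[0,0,0,0,0,0,0,0,0,0,0,0,0,0,0,0,0,0,0,0,0,0,0,0,0,0,0,0,0,0],
  grip=0,
  grip_force=40,
)

```text
time: 36.72
eef_pos: [0.449, 0.0144, 0.0506]
tcp_rot: [0.724, 0.69, 0.001, 0.0]
contact_force: [-1.3, -0.1, 4.0]
opening: 0.324
finger_force: 43.2
```

```bash
python3 -c "
from h import *
st(); p,M=pose()
plan([(p[0],p[1],.20,-2.8,.035),(.4785,.2515,.20,15.2,.045),(.4785,.2515,.09,15.2,.04)])"
```

```text
{'time': 36.725, 'eef_pos': [0.449, 0.0144, 0.0506], 'tcp_rot': [0.7242, 0.6896, 0.0006, 0.0], 'qpos': [-0.195, 0.0264, 2.2413, 0.0013, 0.8731, -0.1469], 'contact_force': [-1.3466, -0.0881, 3.9747], 'opening': 0.3242, 'finger_force': 43.2087}
-> (np.float64(0.44898830511815246), np.float64(0.014401186017982964), 0.2, -2.8, 0.035)
   [0.0, 0.0, -0.0299, 0.0002, -0.0002, 0.0, 0.0001, 0.0001, -0.0598, 0.0004, -0.0003, 0.0, 0.0001, 0.0001, -0.0896, 0.0006, -0.0005, -0.0001, 0.0001, 0.0001, -0.1195, 0.0008, -0.0007, -0.0001, 0.0001, 0.0001, -0.1494, 0.0009, -0.0008, -0.0001]
-> (0.4785, 0.2515, 0.2, 15.2, 0.045)
   [0.0397, 0.003, 0.0, 0.0, 0.0, -0.0524, 0.0794, 0.006, 0.0, 0.0, 0.0, -0.1047, 0.1191, 0.0089, 0.0, 0.0, 0.0, -0.1571]
   [0.0388, 0.0092, 0.0, 0.0, 0.0, -0.0524, 0.0775, 0.0183, 0.0, 0.0, 0.0, -0.1047, 0.1163, 0.0275, 0.0, 0.0, 0.0, -0.1571]
-> (0.4785, 0.2515, 0.09, 15.2, 0.04)
   [0.0, 0.0, 0.0367, 0.0, 0.0, 0.0, 0.0, 0.0, 0.0733, 0.0, 0.0, 0.0, 0.0, 0.0, 0.11, 0.0, 0.0, 0.0]
```

carry_out(
  deltas=[0,0,-0.01,0,0,0,0,0,-0.04,0,0,0,0,0,-0.08,0,0,0,0,0,-0.12,0,0,0,0,0,-0.149,0,0,0],
)

```text
time: 37.35
eef_pos: [0.4486, 0.0144, 0.201]
tcp_rot: [0.724, 0.69, 0.001, 0.0]
contact_force: [0.2, -1.0, -1.0]
opening: 0.328
finger_force: 42.8
```

carry_out(
  deltas=[0.02,0.001,0,0,0,-0.03,0.055,0.004,0,0,0,-0.08,0.09,0.007,0,0,0,-0.13,0.119,0.009,0,0,0,-0.157],
)

```text
time: 37.85
eef_pos: [0.4629, 0.1339, 0.1991]
tcp_rot: [0.667, 0.745, 0.0, -0.0]
contact_force: [1.0, 0.3, -1.0]
opening: 0.323
finger_force: 42.8
```

carry_out(
  deltas=[0.039,0.009,0,0,0,-0.052,0.0775,0.018,0,0,0,-0.105,0.108,0.025,0,0,0,-0.147,0.1155,0.027,0,0,0,-0.157,0.1155,0.027,0,0,0,-0.157],
)

```text
time: 38.48
eef_pos: [0.4773, 0.2504, 0.199]
tcp_rot: [0.607, 0.794, -0.0, -0.0]
contact_force: [0.4, 0.6, -0.6]
opening: 0.319
finger_force: 42.7
```

carry_out(
  deltas=[0,0,0.03,0,0,0,0,0,0.06,0,0,0,0,0,0.09,0,0,0,0,0,0.1,0,0,0,0,0,0.1,0,0,0],
)

```text
time: 39.1
eef_pos: [0.4775, 0.2498, 0.099]
tcp_rot: [0.608, 0.794, -0.0, -0.001]
contact_force: [-0.9, 0.2, -0.6]
opening: 0.323
finger_force: 42.7
```

```bash
python3 -c "
from h import *
st()
plan([(.478,.2505,.054,15.2,.012)])"
```

```text
{'time': 39.1, 'eef_pos': [0.4775, 0.2498, 0.099], 'tcp_rot': [0.6079, 0.794, -0.0001, -0.0006], 'qpos': [0.2934, 0.1399, 2.0102, 0.0009, 0.9924, 0.0288], 'contact_force': [-0.8731, 0.1563, -0.5779], 'opening': 0.3231, 'finger_force': 42.7414}
-> (0.478, 0.2505, 0.054, 15.2, 0.012)
   [0.0001, 0.0002, 0.0113, -0.0002, -0.0002, -0.0003, 0.0002, 0.0003, 0.0225, -0.0004, -0.0004, -0.0006, 0.0004, 0.0005, 0.0338, -0.0007, -0.0005, -0.0009, 0.0005, 0.0007, 0.045, -0.0009, -0.0007, -0.0013]
```

carry_out(
  deltas=[0,0,0.012,0,0,0,0,0,0.024,0,0,-0.001,0,0,0.036,0,0,-0.001,0,0,0.044,0,0,-0.001,0,0,0.044,0,0,-0.001],
)

```text
time: 39.72
eef_pos: [0.4775, 0.2506, 0.0546]
tcp_rot: [0.607, 0.795, 0.0, -0.001]
contact_force: [0.4, 0.2, -0.8]
opening: 0.321
finger_force: 42.8
```

carry_out(
  deltas=[0,0,0.001,0,0,0,0,0,0.001,0,0,0,0,0,0.001,0,0,0],
)

```text
time: 40.1
eef_pos: [0.4778, 0.2507, 0.0544]
tcp_rot: [0.607, 0.795, 0.001, -0.0]
contact_force: [0.1, -0.4, -0.9]
opening: 0.322
finger_force: 42.8
```

carry_out(
  deltas=[0,0,0.0007,0,0,0,0,0,0.001,0,0,0,0,0,0.001,0,0,0],
)

```text
time: 40.48
eef_pos: [0.4779, 0.2507, 0.0536]
tcp_rot: [0.607, 0.795, 0.0, -0.0]
contact_force: [-1.0, -0.5, 2.5]
opening: 0.323
finger_force: 43.2
```

carry_out(
  deltas=[0,0,0,0,0,0,0,0,0,0,0,0,0,0,0,0,0,0,0,0,0,0,0,0],
  grip=60,
)

```text
time: 40.98
eef_pos: [0.4777, 0.2506, 0.0532]
tcp_rot: [0.607, 0.795, 0.0, -0.0]
contact_force: [0.1, 0.7, 0.7]
opening: 0.598
finger_force: 0.0
```

carry_out(
  deltas=[0,0,-0.03,0,0,0,0,0,-0.08,0,0,0,0,0,-0.13,0,0,0,0,0,-0.18,0,0,0,0,0,-0.18,0,0,0],
)

```text
time: 41.6
eef_pos: [0.4804, 0.2514, 0.2392]
tcp_rot: [0.607, 0.795, 0.005, 0.003]
contact_force: [0.2, 0.2, 1.2]
opening: 0.6
finger_force: 0.0
```

```bash
python3 - <<'E'
from h import *
st()
im,d,P,K,C=cam("wrist"); x,y,z=P[...,0],P[...,1],P[...,2]
hsv=cv2.cvtColor(im,cv2.COLOR_RGB2HSV);S=hsv[...,1];H=hsv[...,0]
b=(x>.42)&(x<.63)&(y>.15)&(y<.36)
m=big(b&(z>.076)&(z<.09)&(S<70)); rect(plane(K,C,.084)[m],"clear"); print(np.nanmedian(z[m]))
m=big(b&(z>.08)&(z<.098)&(S>120)&(H>22)&(H<35)); rect(plane(K,C,.091)[m],"yellow"); print(np.nanmedian(z[m]))
s,*_=cam("side"); save("end",np.vstack([cv2.resize(s[120:300,150:390],(760,570)),]))
E
```

```text
{'time': 41.6, 'eef_pos': [0.4804, 0.2514, 0.2392], 'tcp_rot': [0.607, 0.7947, 0.0049, 0.003], 'qpos': [0.2945, -0.0201, 1.9018, 0.001, 1.2485, 0.028], 'contact_force': [0.1971, 0.2194, 1.184], 'opening': 0.6003, 'finger_force': 0.0}
clear 3279 [555.6 272.1] [ 23.9 116.8] 15.3
0.0835845772871146
yellow 4675 [476.8 249.9] [ 29.2 130.5] 15.23
0.09063131594461027
```

View pics/end.png

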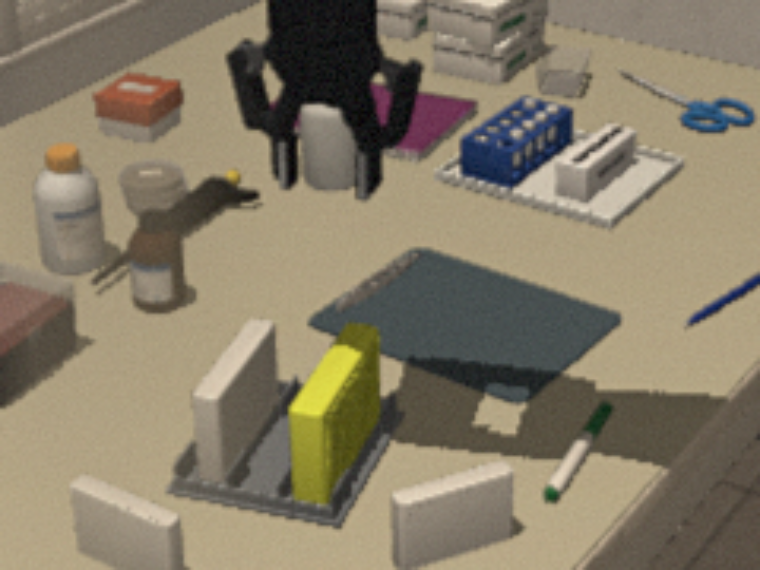

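The picture shows both racks upright in their own slots, clear at (235,400) and yellow at (337,415). The magnet block is in the tray at (597,160), parallel to the blue rack. The tweezers at (380,275) and the bottles are where they were, and the arm is clear of everything. I hand the job in.

```bash
python3 -c "
from h import *
print(ctrl.sign_off())"
```

```text
the job is handed in; nothing more can be done
None
```

The job is handed in: the magnet block stands flat in the tray, parallel to the blue rack, both tall racks are back upright in their original slots, and the tweezers and bottles look untouched, after about 42 s of the 122 s allowed.

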